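# Set the doser's adjuster against its stop and lock it with the knurled ring

### The arm

A 6-joint arm with a two-finger parallel gripper is mounted at the origin on a cart in front of the work surface, level with it; the furniture and walls round the work are solid. World frame = base frame: x ahead of the robot, y to its left, z up, the work surface at z = 0. Lengths are in mm, angles in degrees, forces in N, time in s.
With the tool pointing down it reaches from about 300 to 850 mm from the base axis. Payload 4.2 kg.
Tool frame: the origin (TCP) lies at the very end of the fingers, on their centre line; the grasp point (between the pads) lies 19 mm behind it (env.grip_depth is the distance from the TCP to the grasp point, in mm); y points along the fingers, z is the direction in which the jaws open and shut, and the axes are right-handed (so a half turn about y gives the same grasp; the last joint's range is limited). The gripper opens to 91 mm and grips with 3 to 60 N. Pads are 32 mm wide; open, the fingers measure 118 mm over their backs; the gripper's body (76 mm by 178 mm) begins 60 mm behind the grasp point.
Start: joints at [72.135, 18.312, 89.639, -0, 72.044, -1.146], TCP at [165.416, 550.709, 213.976] pointing down, gripper open.
Joint ranges: [-177.97, 177.97], [-48.28, 115.42], [12.27, 149.76], [-77.06, 257.06], [2.81, 150.46], [-146.56, 146.56]. Speed limits (degrees/s): [147.25, 147.25, 180, 180, 180, 180].

### API

Orientations are given as [roll, pitch, yaw] about the fixed x, y, z axes, in that order (R = Rz(yaw) Ry(pitch) Rx(roll)).
In Python, from workcell import state, imaging, job, env gives the robot as it stands.
- The arm moves only by the shell command python3 -m pendant 'ROWS' [FORCE]. ROWS is JSON, a list of rows, each an object with "delta_pos": the shift along the tool's x, y, z in cm, a list of three; "twist": the turn, a rotation vector about the tool's x, y, z in degrees, a list of three; "grip": the opening in per cent of the stroke, from 0 (shut) to 100 (fully open). In form: [{"delta_pos": [tx, ty, tz], "twist": [wx, wy, wz], "grip": grip}, ...]. A call has exactly 5 rows; each row is the pose to reach, as a shift and turn from the pose commanded when the call began, along the tool's axes at that moment; what a row does not reach only later rows make up. A row lasts 1/10 s, in which the tool goes at most 50 mm and 8.59 degrees, less where a joint would pass 70% of its speed; a pose out of reach is approached as far as the arm can. A call with a gripper value outside its range is refused whole. The fingers move at their own pace and stop on an object; FORCE is the grip in N (left out, the last holds). Time passes only in rows, so rows that repeat a pose let the fingers close, or fill a call up. It gives the time, the measured TCP pose, the force and the opening at its end, in the units of the state.
- state(): the state, without advancing time (a new reading comes with each control period).
- imaging.grab_frame(name): name is "scene" or "top" or "wrist"; returns (picture, depth): 400x640x3 uint8, red, green, blue; 400x640 float32, mm along the optical axis (not along the pixel's ray), 0 where there is no reading.
- imaging.camera_info(name): a dict with "fx", "fy", "cx", "cy" (pixels), "k1" (the pictures are not rectified: a ray, as slopes to the right and down, at radius r is drawn at 1 + k1 r^2 times it, then the intrinsics apply), "R" (3x3) and "t" (3): a world point X has camera coordinates R X + t. Camera axes: x right, y down, z forward; pixel columns grow to the right and rows downward; lengths in mm; the calibration is good to about 2 mm. A picture is of the moment at which its call begins: read the wrist's pose just before it. camera_info takes no time and is no camera call; for the wrist camera it gives the pose at the moment of the call.
- job.job_done(): hands the job in, once; it reports no verdict.
The state is a dict: "time_s": time; "qpos": joint angles; "qvel": joint speeds; "effort": joint torques, N m; "ee_pos": TCP position; "ee_rot": TCP orientation; "force": force on the tool from outside, world axes, zero at the start; "torque": the same for the moment, N m; "gripper_width": finger opening in mm.
Only numpy, scipy, OpenCV 4.12 (cv2) and the standard library are available. Lean on these libraries where they do the work, as an engineer would, in place of code of your own. Each camera call takes 0.05 s, during which the arm holds its last target.

### The job

Fit the setting key over the square head of the doser's adjuster barrel and swing it clockwise until the key's arm rests gently against the stop pillar. With the key holding the barrel there, screw the knurled lock ring clockwise down onto the housing until it is finger-tight, not wrenched. Then lift the key off without turning the barrel and lay it flat back on its dark pad.

Things in the scene. Friction and masses are not known exactly. Their poses are not given: they have to be found in the camera images.
- doser: Fixed bench piston doser: aluminium base plate on rubber feet, round steel housing (82 mm diameter, cover 68 mm high) with a vertical adjuster on top, and a stop pillar near the plate's edge. Origin on the adjuster's vertical axis at table height. In its frame the plate spans x -68 to 68, y -112 to 64 mm, a port reaches y 75 mm; a boss of 42 mm diameter carries the lock ring at 78 mm height.
- stop_pillar: Upright steel pillar with a black rubber sleeve, 13 mm diameter, fixed on the doser's plate, its axis 87 mm from the adjuster's axis; its top is 127 mm above the table, so the arm of the seated key (110 to 118 mm high) meets it. Origin on its axis at table height.
- barrel_head (a point): The square head (22 mm across flats, chamfered from 17 mm at the top) of the adjuster barrel. The point is on the barrel's axis, 118 mm above the table and 8 mm above the round shoulder (34 mm diameter) on which the key sits; the head's top is at 125 mm. The x and y axes are square to the head's flats and turn with the barrel; each quarter turn looks the same.
- barrel (a joint): Turn of the barrel in its housing, rad, growing clockwise seen from above; about 0 with the key's arm pressed against the pillar (the arm then points about along the doser's -y). At the start it is -0.55 to -0.28, so that a key fitted with its arm towards the doser's -y side stands short of the pillar by that much. Turns stiffly (0.08 N m). Range -0.8 to 0.5.
- ring_center (a point): Knurled steel lock ring round the barrel, 58 mm diameter, 16 mm high; the point is its centre, 87 mm above the table. Its top is at 95 mm; the seated key lies over it at 110 to 126 mm, so fingers that come down on both sides of the key's arm and tail reach the ring from above.
- lock_ring (a joint): Free turn of the lock ring on the barrel's thread (relative to the barrel), rad, growing clockwise seen from above. The thread drags with 0.2 N m, more than the barrel's own friction, so that a barrel not held turns along with it. Starts at 0.1 to 0.6; the ring meets the spring washer on the housing at about 1.0 and can then only be nipped up.
- spring_washer (a joint): How far the lock ring has been nipped up against the spring washer under it after it has met it, rad of further clockwise turn; 0 while the ring is loose. Nipping begins at a torque of 0.35 N m on the ring and takes 2.5 N m more per rad; finger-tight is 0.6 to 1.1 N m. Let go, it stays or eases back to about 0.14 rad.
- key_hole (a point): Setting key, dark steel, loose, 0.2 kg: square hub 36 x 36 x 16 mm with a square through-hole 23 mm wide; along +x an arm 12 mm wide, 8 mm thick, flush with the underside, ending 111 mm from the hole's centre; along -x a 16 mm wide tail to 55 mm. The point is the hole's centre, half-way up the hub; the centre of mass is 13 mm from it along +x. Starts flat on the pad.
- tool_pad: Fixed dark silicone pad, 85 x 155 x 5 mm, lying on the table; origin at the centre of its underside, long side along its y axis. The key lies on it and goes back on it.
- jar_a: Small white cream jar on the silver tray, 51 mm diameter, 27 mm high; leave alone. Origin at its underside.
- jar_b: A like cream jar on the tray; leave alone.
- jar_c: A like cream jar on the tray; leave alone.
- spatula: Steel spatula with wooden handle, 190 mm long, near the table's front edge; leave alone.
- glass_beaker: Glass beaker, 75 mm diameter, 92 mm high, behind the doser; leave alone.
- kitchen_timer: White wedge-shaped timer, 61 x 68 x 29 mm, behind to the right; leave alone.
- lotion_pot: Low pot, 65 mm diameter, 29 mm high, behind the doser; leave alone.
- sealing_disc: White sealing disc, 41 mm diameter, 9 mm high, in front to the left; leave alone.

How it is judged (in metres and radians):
On the way, in this order (a step that is already met when the one before it is completed fails the run):
1. the key sits fully down on the square head and its arm has been swung against the stop pillar (distance between key_hole and barrel_head below 0.004 m and value of joint barrel above -0.13 rad), for 0.2 s.
2. the lock ring is finger-tight on the housing while the key holds the barrel (value of joint spring_washer above 0.08 rad and distance between key_hole and barrel_head below 0.004 m and value of joint barrel between -0.1 and 0.1 rad), for 0.1 s.
At the end, for the whole second after the job is handed in: The barrel stands within 0.1 rad of its set position (joint 0), the lock ring is still nipped up (spring_washer over 0.05 rad), and the key lies flat and at rest on the dark pad, its hole within 60 mm of the pad's centre (value of joint barrel between -0.1 and 0.1 rad and value of joint spring_washer above 0.05 rad and angle between key_hole's own z axis and vertical below 0.15 rad and linear speed of setting_key below 0.01 m/s and horizontal distance between key_hole and tool_pad below 0.06 m and height (world z) of key_hole between 0.0105 and 0.0175 m); the robot touches nothing.
It fails at once if the ring is wrenched or the key rammed: the key's arm bears on the stop pillar with more than 20 N (contact force between setting_key and stop_pillar above 20 N).
It fails at once if a jar, the spatula, beaker, timer, pot or sealing disc is shoved more than 20 mm (distance of any of jar_a, jar_b, jar_c, spatula, glass_beaker, kitchen_timer, lotion_pot, sealing_disc from where it was at the start of the episode above 0.02 m).
It also fails if it takes over 72 s, if anything falls off the work surface, if the arm or the gripper's body presses on something with over 40 N, if the wrist force passes 120 N, or if a joint passes its speed limit or range.

## Working session

There is one attempt and no reset: what is moved stays moved. The work goes in short steps, Python scripts to look and compute and a shell command to move; the robot and the scene stay as the last step left them, time stands still between calls to the robot, and variables do not carry over. Pictures are saved under pics/ and viewed, and the job is handed in when it is done.

```bash
ls; mkdir -p pics; python3 - <<'E'
from workcell import state, imaging, job, env
import cv2
print(state()); print(env.grip_depth)
import numpy as np
for n in ("scene","top","wrist"):
    p,d=imaging.grab_frame(n); cv2.imwrite(f"pics/a_{n}.png",p[:,:,::-1]); np.savez(f"pics/a_{n}.npz",p=p,d=d,**{k:np.array(v) for k,v in imaging.camera_info(n).items()})
    print(n,imaging.camera_info(n))
E
```

```text
pics
{'time_s': 0.0, 'qpos': array([ 7.21329255e+01,  1.83528921e+01,  8.97065685e+01, -2.12147219e-03,
        7.20431023e+01, -1.14735659e+00]), 'qvel': array([-0.07095378, -0.05364691, -0.01220542,  0.07714671, -0.02393201,
       -0.07453965]), 'effort': array([ 2.55079278e-03, -4.12457871e+01, -2.31976479e+01,  7.29973731e-02,
        4.58171521e-02, -1.13925814e-04]), 'ee_pos': array([165.29218299, 550.20570792, 213.1066355 ]), 'ee_rot': array([-9.01025827e+01,  3.71449425e-05, -1.67190621e+01]), 'force': array([-0.06115619,  0.06793205,  0.46789305]), 'torque': array([-0.04957899,  0.00181295, -0.0607093 ]), 'gripper_width': 91.42243763824217}
18.8
scene {'fx': 492.55357563263004, 'fy': 492.55357563263004, 'cx': 313.15030514581605, 'cy': 203.3071374277367, 'k1': -0.13075293091878312, 'R': array([[ 0.88730581, -0.46082707,  0.01807777],
       [-0.3244921 , -0.65169186, -0.68556735],
       [ 0.32770913,  0.6024418 , -0.72778472]]), 't': array([-460.85169642,  323.76950218, 1250.92257728])}
top {'fx': 374.9761901076481, 'fy': 374.9761901076481, 'cx': 321.2372870851295, 'cy': 202.84867224061372, 'k1': -0.0068323138658685275, 'R': array([[ 0.0244128 , -0.99954883,  0.01749727],
       [-0.99348649, -0.02620598, -0.11089564],
       [ 0.11130414, -0.01467603, -0.99367802]]), 't': array([  80.41656539,  567.12164911, 1057.18503203])}
wrist {'fx': 333.8453809335199, 'fy': 333.8453809335199, 'cx': 320.6904773903947, 'cy': 201.51071438554345, 'k1': -0.05685161142724183, 'R': array([[ 2.88624050e-01,  9.57442120e-01, -8.62732842e-04],
       [ 9.19320968e-01, -2.76880346e-01,  2.79618011e-01],
       [ 2.67479187e-01, -8.14976111e-02, -9.60110943e-01]]), 't': array([-575.0504995 ,  -31.80676008,  391.81076994])}
```

View pics/a_scene.png

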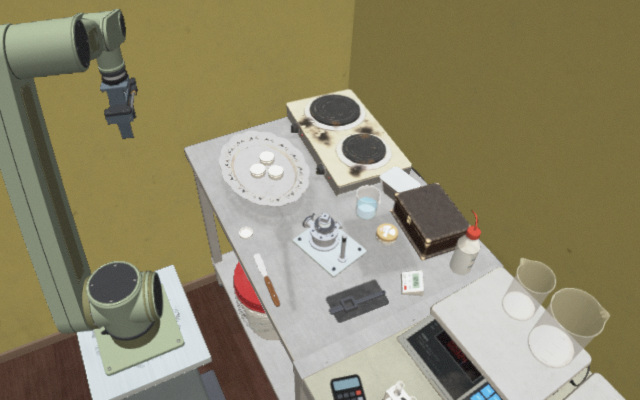

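View pics/a_top.png

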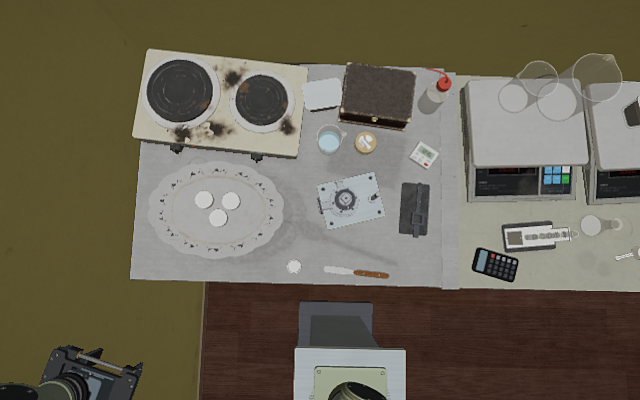

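View pics/a_wrist.png

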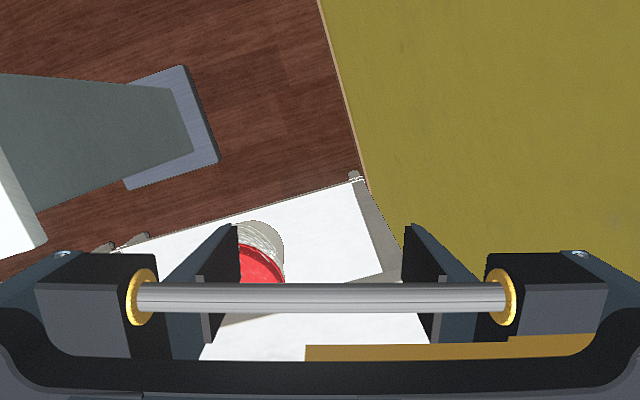

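```bash
cat > h.py <<'E'
import numpy as np, cv2
from scipy.spatial.transform import Rotation as Ro
def load(f):
    z=np.load(f); return {k:z[k] for k in z}
def ray(c,u,v):
    x=(u-c['cx'])/c['fx']; y=(v-c['cy'])/c['fy']; a,b=x,y
    for _ in range(20):
        s=1+c['k1']*(a*a+b*b); a,b=x/s,y/s
    R=np.array(c['R']);o=-R.T@np.array(c['t']); d=R.T@np.array([a,b,1.]); return o,d
def onz(c,u,v,z):
    o,d=ray(c,u,v); return o+d*(z-o[2])/d[2]
def bydepth(c,u,v,dep):
    o,d=ray(c,u,v); return o+d*dep
def tri(c1,p1,c2,p2):
    o1,d1=ray(c1,*p1);o2,d2=ray(c2,*p2);d1/=np.linalg.norm(d1);d2/=np.linalg.norm(d2)
    A=np.stack([d1,-d2],1);s=np.linalg.lstsq(A,o2-o1,rcond=None)[0]
    a=o1+s[0]*d1;b=o2+s[1]*d2; return (a+b)/2,np.linalg.norm(a-b)
def proj(c,X):
    q=np.array(c['R'])@np.array(X)+np.array(c['t']);a,b=q[:2]/q[2];s=1+c['k1']*(a*a+b*b)
    return np.array([c['cx']+c['fx']*a*s,c['cy']+c['fy']*b*s])
def snap(n,tag):
    from workcell import imaging
    ci=imaging.camera_info(n); p,d=imaging.grab_frame(n)
    c={k:np.array(v) for k,v in ci.items()}; np.savez(f"pics/{tag}.npz",p=p,d=d,**c); cv2.imwrite(f"pics/{tag}.png",p[:,:,::-1]); c['p']=p;c['d']=d; return c
def crop(tag,x0,y0,x1,y1,s,out):
    im=cv2.imread(f"pics/{tag}.png")[y0:y1,x0:x1]; cv2.imwrite(f"pics/{out}.png",cv2.resize(im,None,fx=s,fy=s,interpolation=cv2.INTER_CUBIC))
# tool move: from current cmd pose (ee) to target world pos & rotation matrix -> tool delta cm, twist deg
def move(pos,rpy,tpos,trpy):
    R=Ro.from_euler('xyz',rpy,degrees=True); T=Ro.from_euler('xyz',trpy,degrees=True)
    return R.inv().apply(np.array(tpos)-pos)/10,(R.inv()*T).as_rotvec(degrees=True)
E
python3 - <<'E'
from h import *
crop("a_scene",280,190,440,330,5,"b1"); crop("a_top",300,160,450,250,5,"b2")
t=load("pics/a_top.npz")
for n,u,v in (("doser",346,199),("pad",415,209)): print(n,onz(t,u,v,0),bydepth(t,u,v,t['d'][v,u]))
E
```

```text
doser [581.8857541   20.55743572   0.        ] [566.00518678  30.93056541 127.87981931]
pad [ 557.23156769 -186.7273694     0.        ] [ 556.50253307 -184.81548477    7.14654247]
```

View pics/b1.png

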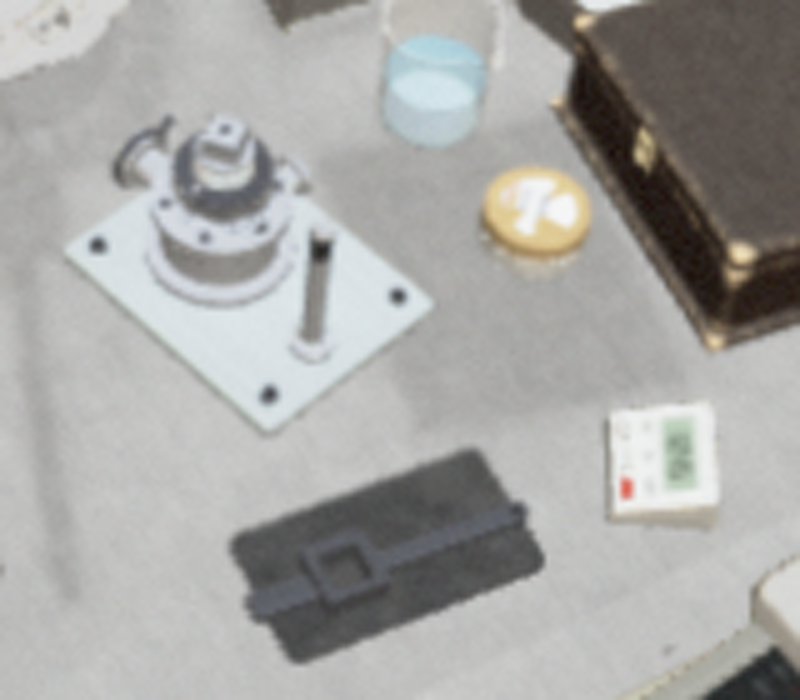

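View pics/b2.png

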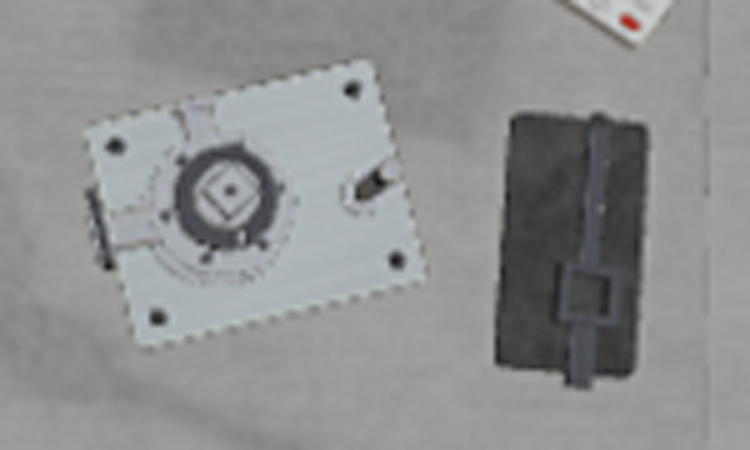

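```bash
python3 - <<'E'
from h import *
t=load("pics/a_top.npz");s=load("pics/a_scene.npz");w=load("pics/a_wrist.npz")
for n,ps,pt in (("hub",(349,304),(417.6,218.6)),("armtip",(280+518/5,190+515/5),(300+598/5,160+118/5)),("tail",(280+262/5,190+605/5),(300+580/5,160+382/5)),("head",(325.2,216),(346.2,198)),("pillar",(344.4,237.2),(378.2,194))): print(n,tri(s,ps,t,pt))
from workcell import state
st=state(); R=Ro.from_euler('xyz',st['ee_rot'],degrees=True)
o=-w['R'].T@w['t']; print("cam in tool",R.inv().apply(o-st['ee_pos']), "cam axes(tool) fwd",R.inv().apply(w['R'][2]),"right",R.inv().apply(w['R'][0]))
print(R.as_matrix()); print(proj(w,st['ee_pos']), proj(w,st['ee_pos']+np.array([0,0,-150])))
E
```

```text
hub (array([ 527.46580375, -190.53504444,   14.04087775]), np.float64(0.2176854224941302))
armtip (array([ 633.13834253, -199.2503287 ,    5.15546347]), np.float64(1.2081086245187418))
tail (array([ 476.93785068, -187.17353162,   11.10042101]), np.float64(3.6617059838814425))
head (array([569.67893897,  29.89332822, 122.75598313]), np.float64(0.7271078801494061))
pillar (array([582.89204136, -56.16487134, 116.90560625]), np.float64(0.6367196674889675))
cam in tool [ -78.46352286 -171.24644296    0.59661807] cam axes(tool) fwd [2.79639309e-01 9.60105118e-01 1.42785240e-04] right [ 9.53352872e-04 -4.26390916e-04  9.99999455e-01]
[[ 9.57717196e-01 -3.92944646e-04  2.87710997e-01]
 [-2.87711264e-01 -1.22796955e-03  9.57716409e-01]
 [-2.30291936e-05 -9.99999169e-01 -1.28910215e-03]]
[319.62618644 250.61900195] [320.22021426 186.86386373]
```

```bash
cat > m.py <<'E'
import sys
from h import *
from workcell import state
# usage: m.py x y z yaw [base pose]
st=state(); a=[float(v) for v in sys.argv[1:5]]
d,t=move(st['ee_pos'],st['ee_rot'],a[:3],[-90,0,a[3]])
print("delta cm",d.round(2),"twist",t.round(2),"norm",np.linalg.norm(d).round(2)); print(st['ee_pos'].round(2),st['ee_rot'].round(2),st['force'].round(1),st['torque'].round(2),st['time_s'],st['gripper_width'])
E
python3 m.py 560 35 270 -45
```

```text
delta cm [ 52.63  -5.62 -38.01] twist [7.000e-02 2.828e+01 2.000e-02] norm 65.16
[165.32 550.35 213.33] [-90.07   0.   -16.72] [-0.1 -0.   0. ] [-0.05 -0.    0.  ] 0.15 91.53949246363156
```

```bash
python3 -m pendant '[{"delta_pos":[5,-1,-3.6],"twist":[0,3,0],"grip":100},{"delta_pos":[9,-2,-6.5],"twist":[0,6,0],"grip":100},{"delta_pos":[13,-3,-9.4],"twist":[0,9,0],"grip":100},{"delta_pos":[17,-4,-12.3],"twist":[0,12,0],"grip":100},{"delta_pos":[21,-5.5,-15.2],"twist":[0,15,0],"grip":100}]'; python3 m.py 560 35 270 -45
```

```text
time_s: 0.65
ee_pos: [314.4, 354.3, 264.7]
ee_rot: [-90.1, 0.0, -31.8]
force: [0.8, -0.2, 0.1]
gripper_width: 91.1
delta cm [ 37.7   -0.52 -14.19] twist [ 0.07 13.18  0.  ] norm 40.29
[314.41 354.33 264.68] [-9.007e+01  1.000e-02 -3.182e+01] [ 0.8 -0.2  0.1] [ 0.02 -0.06 -0.02] 0.65 91.12556854530834
```

```bash
python3 -m pendant '[{"delta_pos":[4.6,0,-1.7],"twist":[0,3,0],"grip":100},{"delta_pos":[9.2,0,-3.4],"twist":[0,6,0],"grip":100},{"delta_pos":[13.8,0,-5.1],"twist":[0,9,0],"grip":100},{"delta_pos":[18.4,0,-6.8],"twist":[0,12,0],"grip":100},{"delta_pos":[23,0,-8.5],"twist":[0,13,0],"grip":100}]'; python3 m.py 560 35 270 -45
```

```text
time_s: 1.15
ee_pos: [465.7, 161.3, 264.8]
ee_rot: [-90.0, 0.0, -44.8]
force: [0.1, 1.6, -0.0]
gripper_width: 91.3
delta cm [15.6  -0.52 -2.31] twist [-0.02  0.2  -0.01] norm 15.77
[465.65 161.32 264.78] [-8.998e+01  1.000e-02 -4.480e+01] [ 0.1  1.6 -0. ] [-0.02 -0.04  0.03] 1.15 91.28375439658514
```

```bash
python3 -m pendant '[{"delta_pos":[4,0,-1.4],"twist":[0,0,0],"grip":100},{"delta_pos":[8,0,-2.8],"twist":[0,0,0],"grip":100},{"delta_pos":[11,0,-4],"twist":[0,0,0],"grip":100},{"delta_pos":[12.5,0,-4.5],"twist":[0,0,0],"grip":100},{"delta_pos":[12.5,0,-4.5],"twist":[0,0,0],"grip":100}]'; python3 m.py 560 35 270 -45; python3 -c "
from h import *
snap('wrist','c1')"; python3 m.py 560 35 270 -45
```

```text
time_s: 1.65
ee_pos: [522.5, 42.0, 264.4]
ee_rot: [-90.0, 0.0, -44.9]
force: [0.2, 0.6, 0.5]
gripper_width: 91.3
delta cm [ 3.16 -0.56  2.15] twist [ 0.02  0.12 -0.03] norm 3.86
[522.48  42.04 264.38] [-9.002e+01  3.000e-02 -4.488e+01] [0.2 0.6 0.5] [ 0.    0.08 -0.01] 1.65 91.29715370505366
delta cm [ 3.29 -0.56  2.1 ] twist [ 0.    0.2  -0.08] norm 3.94
[521.85  43.35 264.47] [-9.00e+01  8.00e-02 -4.48e+01] [ 0.4 -0.2 -0. ] [-0.01 -0.03  0.05] 1.7 91.19052597534241
```

View pics/c1.png

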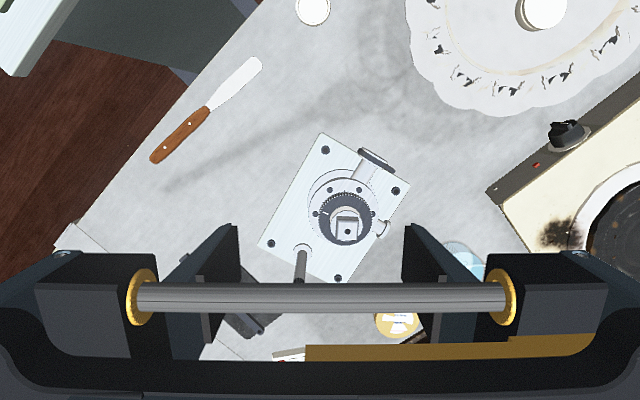

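```bash
python3 -m pendant '[{"delta_pos":[4,0,1.4],"twist":[0,0,0],"grip":100},{"delta_pos":[6.5,0,2],"twist":[0,0,0],"grip":100},{"delta_pos":[6.5,0,2],"twist":[0,0,0],"grip":100},{"delta_pos":[6.5,0,2],"twist":[0,0,0],"grip":100},{"delta_pos":[6.5,0,2],"twist":[0,0,0],"grip":100}]'; python3 -c "
from h import *
snap('wrist','c2')"; python3 m.py 560 35 270 -45; python3 -c "
from h import *
crop('c1',240,110,440,290,4,'c1z');crop('c2',240,40,440,220,4,'c2z')"
```

```text
time_s: 2.2
ee_pos: [581.2, 13.2, 264.9]
ee_rot: [-90.0, 0.1, -44.6]
force: [0.7, 0.4, -0.7]
gripper_width: 91.4
delta cm [-3.06 -0.49  0.07] twist [-0.01  0.37 -0.03] norm 3.1
[581.31  12.99 265.1 ] [-8.999e+01  3.000e-02 -4.463e+01] [-0.3 -0.3 -0.3] [-0.04  0.    0.05] 2.25 91.12241678881782
```

View pics/c2.png

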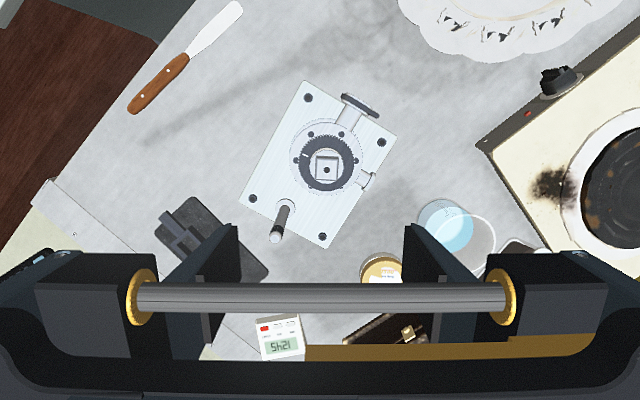

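View pics/c1z.png

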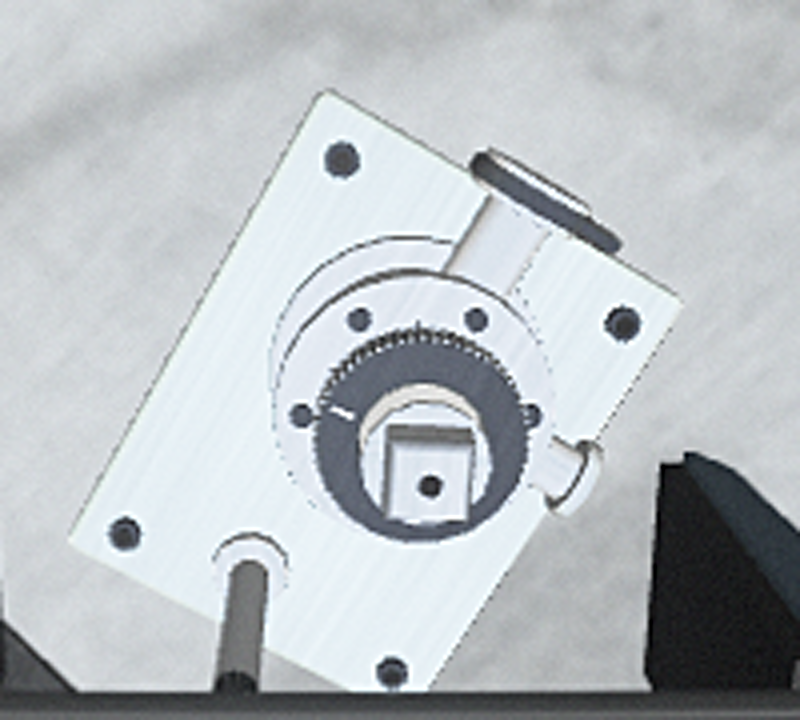

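View pics/c2z.png

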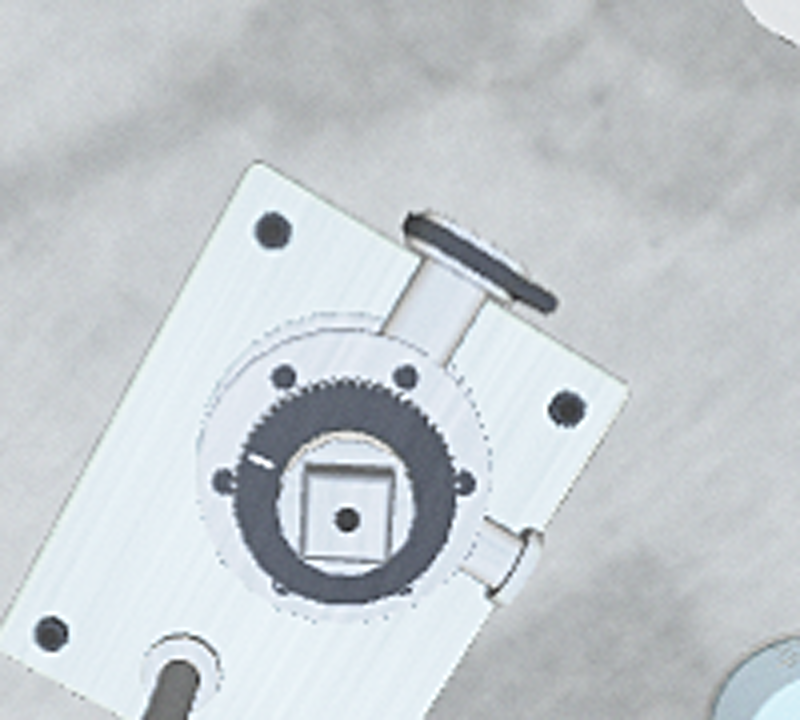

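```bash
python3 -c "
from h import *
crop('c2',290,130,365,205,8,'c2y');crop('c2',255,190,310,250,8,'c2p')"
```

```text
(no output)
```

View pics/c2y.png

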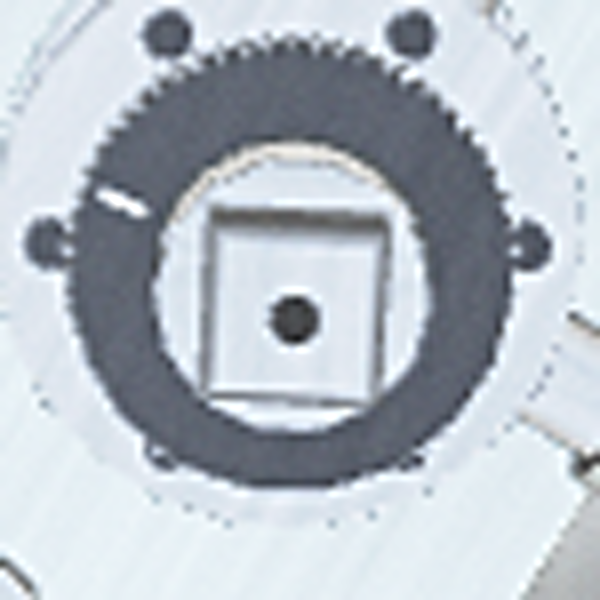

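View pics/c2p.png

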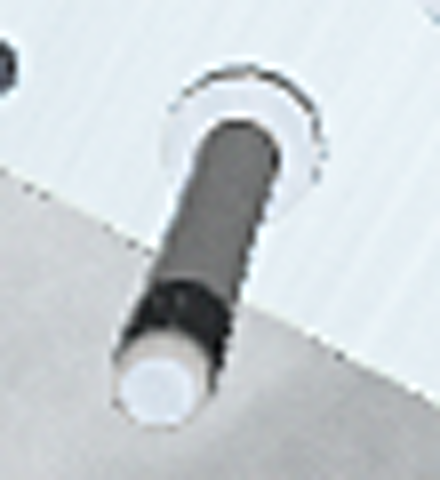

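```bash
python3 - <<'E'
from h import *
c1=load("pics/c1.npz");c2=load("pics/c2.npz")
def dot(c,u,v,r=5):
    g=cv2.cvtColor(c['p'],cv2.COLOR_RGB2GRAY).astype(float)[v-r:v+r+1,u-r:u+r+1]; w=np.clip(170-g,0,None)
    yy,xx=np.mgrid[v-r:v+r+1,u-r:u+r+1]; return (xx*w).sum()/w.sum(),(yy*w).sum()/w.sum()
a=dot(c1,347,231,4);b=dot(c2,327,170,4);print(a,b,tri(c1,a,c2,b),onz(c2,*b,125))
# depth
print(bydepth(c2,330,175,c2['d'][175,330]))
H=onz(c2,*b,125)
P=onz(c2,275.25,238.1,127);print("pillar",P,bydepth(c2,275.25,238.1,c2['d'][238,275]),P-H,np.hypot(*(P-H)[:2]),np.degrees(np.arctan2(*(P-H)[1::-1])))
q=lambda x,y:(290+x/8,130+y/8)
for e,z in(((212,215),(205,390)),118),(((388,225),(378,400)),118),(((205,392),(375,405)),125),(((210,212),(388,222)),118):
    A=onz(c2,*q(*e[0]),z);B=onz(c2,*q(*e[1]),z);d=B-A;print(A,B,np.hypot(*d[:2]),np.degrees(np.arctan2(d[1],d[0])))
# base-plate screws for doser frame
for c in (c1,): pass
for n,(u,v) in {"s1":(308,98),"s2":(382,142),"s3":(253,198)}.items():
    p=dot(c2,u,v,5);print(n,p,onz(c2,*p,10))
E
```

```text
(np.float64(347.2246596066566), np.float64(231.0786686838124)) (np.float64(326.39029611130934), np.float64(169.5376382447378)) (array([571.53521571,  31.66368405, 125.18724468]), np.float64(0.030992893532834395)) [571.5694989   31.65508656 125.        ]
[577.53437324  30.56112181 126.1974731 ]
pillar [584.88135596 -52.85395662 127.        ] [584.74330778 -52.56840161 127.72408168] [ 13.31185707 -84.50904318   2.        ] 85.55106029176724 -81.0483280746521
[557.17100693  32.68500808 118.        ] [571.72184935  16.99680725 118.        ] 21.397351710303113 -47.15400773542126
[572.83052388  46.81892789 118.        ] [587.42212283  31.10566133 118.        ] 21.443449023078657 -47.11970902309794
[570.88670727  17.97114691 125.        ] [586.25710866  31.26417426 125.        ] 20.321265099138685 40.8547519014253
[556.74767508  32.76913919 118.        ] [572.57036451  47.06905296 118.        ] 21.327096253794327 42.10601343013362
s1 (np.float64(307.86032630322325), np.float64(97.30600875447672)) [508.29091267  64.58915863  10.        ]
s2 (np.float64(381.16954445260836), np.float64(141.8888684790595)) [611.83740829  92.1912644   10.        ]
s3 (np.float64(252.51401087411125), np.float64(198.0276035131744)) [546.76792842 -78.72093822  10.        ]
```

```bash
python3 m.py 535 -190 180 -5
```

```text
delta cm [ 10.97   8.5  -17.7 ] twist [-2.000e-02 -3.963e+01 -3.000e-02] norm 22.49
[581.31  12.99 265.1 ] [-8.999e+01  3.000e-02 -4.463e+01] [-0.3 -0.3 -0.3] [-0.04  0.    0.05] 2.25 91.12241678881782
```

```bash
python3 -m pendant '[{"delta_pos":[2,0,-3.5],"twist":[0,-8,0],"grip":100},{"delta_pos":[4.5,1,-7.3],"twist":[0,-16,0],"grip":100},{"delta_pos":[7,3,-11],"twist":[0,-24,0],"grip":100},{"delta_pos":[9,5,-14.5],"twist":[0,-32,0],"grip":100},{"delta_pos":[11,8.5,-17.7],"twist":[0,-39.6,0],"grip":100}]';python3 -m pendant '[{"delta_pos":[0,0,0],"twist":[0,0,0],"grip":100},{"delta_pos":[0,0,0],"twist":[0,0,0],"grip":100},{"delta_pos":[0,0,0],"twist":[0,0,0],"grip":100},{"delta_pos":[0,0,0],"twist":[0,0,0],"grip":100},{"delta_pos":[0,0,0],"twist":[0,0,0],"grip":100}]'; python3 -c "
from h import *
snap('wrist','d1')"; python3 m.py 527 -190 120 -5
```

```text
time_s: 2.75
ee_pos: [536.4, -191.7, 182.4]
ee_rot: [-90.1, -0.3, -4.8]
force: [0.8, -0.7, -0.4]
gripper_width: 91.4
time_s: 3.25
ee_pos: [536.9, -189.4, 181.9]
ee_rot: [-90.0, -0.1, -5.0]
force: [-0.2, -0.2, -0.5]
gripper_width: 91.2
delta cm [-0.98  6.16 -0.13] twist [ 0.01 -0.05  0.09] norm 6.24
[ 536.76 -189.58  181.61] [-9.001e+01 -9.000e-02 -5.050e+00] [-0.5 -0.6  0.4] [0.02 0.02 0.03] 3.3 91.2326075841984
```

View pics/d1.png

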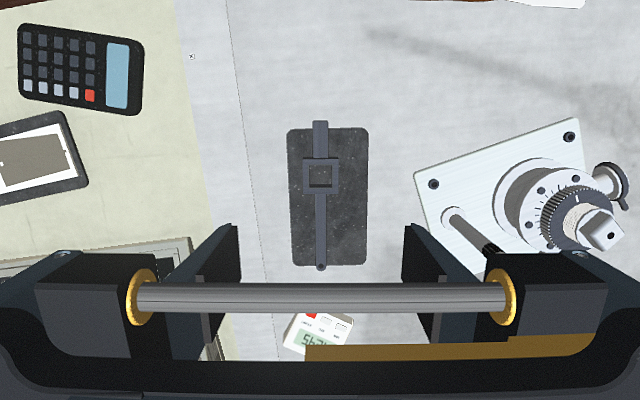

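```bash
cat > key.py <<'E'
from h import *
import sys
def key(c,box=(280,110,380,280),bias=6,show=None):
    p=c['p'].astype(int); r,g,b=p[...,0],p[...,1],p[...,2]
    m=((b-r)>bias).astype(np.uint8); M=np.zeros_like(m); x0,y0,x1,y1=box; M[y0:y1,x0:x1]=m[y0:y1,x0:x1]
    if show: cv2.imwrite(f"pics/{show}.png",cv2.resize(M[y0:y1,x0:x1]*255,None,fx=4,fy=4))
    return M
E
python3 - <<'E'
from key import *
c=load("pics/d1.npz"); print(c['p'][150,320],c['p'][140,300],c['p'][220,320],c['p'][180,320])
m=key(c,show='d1m'); crop('d1',280,110,380,280,4,'d1z')
a=cv2.imread('pics/d1m.png');b=cv2.imread('pics/d1z.png');cv2.imwrite('pics/d1b.png',cv2.resize(np.hstack([a,b]),None,fx=.85,fy=.85))
E
```

```text
[ 86  96 105] [77 78 81] [ 88  96 106] [88 90 91]
```

View pics/d1b.png

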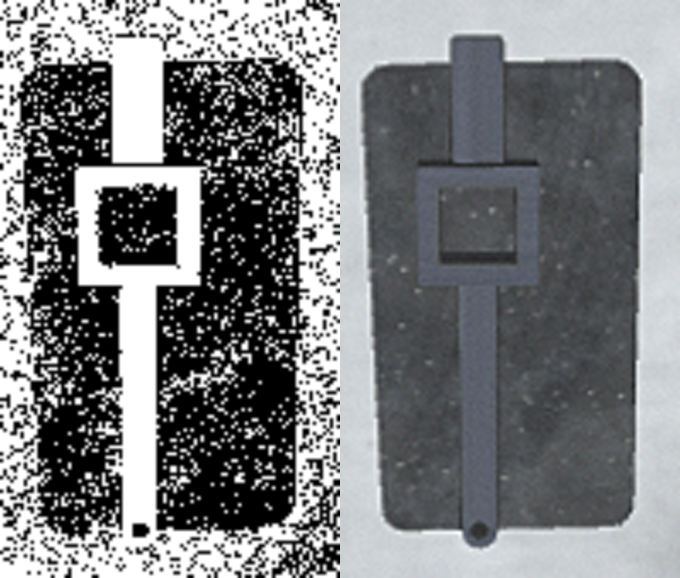

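```bash
cat >> key.py <<'E'
def hub(c,z,box):
    m=key(c,box,11); m=cv2.morphologyEx(m,cv2.MORPH_OPEN,np.ones((2,2),np.uint8))
    n,l,s,ce=cv2.connectedComponentsWithStats(m); k=1+np.argmax(s[1:,4]); m=(l==k).astype(np.uint8)
    # fill the hole then open with kernel wider than arm/tail
    cn,_=cv2.findContours(m,cv2.RETR_EXTERNAL,cv2.CHAIN_APPROX_NONE); f=np.zeros_like(m); cv2.drawContours(f,cn,-1,1,-1)
    hubpx=np.sqrt(f.sum()); 
    K=int(np.ptp(np.where(m.any(0))[0])*0.72)
    h=cv2.morphologyEx(f,cv2.MORPH_OPEN,np.ones((K,K),np.uint8))
    ys,xs=np.where(h); hc=(xs.mean(),ys.mean())
    # axis: rows' mid of arm on far side
    ys2,xs2=np.where(f&(1-cv2.dilate(h,np.ones((5,5),np.uint8))))
    return m,f,h,hc,xs2,ys2,K
E
python3 - <<'E'
from key import *
c=load("pics/d1.npz")
m,f,h,hc,xs,ys,K=hub(c,21,(280,110,380,280)); print(hc,K,h.sum(),np.where(h.any(0))[0][[0,-1]],np.where(h.any(1))[0][[0,-1]])
H=onz(c,*hc,21);print("hub top centre",H, "depth",[bydepth(c,x,y,c['d'][y,x])[2] for x,y in((308,176),(334,165))])
a=[];
for y in range(200,265,5):
    x=xs[ys==y]; 
    if len(x): a.append(onz(c,x.mean(),y,13))
a=np.array(a)
pf=np.polyfit(a[:,0],a[:,1],1);print("arm angle",np.degrees(np.arctan(pf[0])),"line y at hub x",np.polyval(pf,H[0]),"len")
t=a=onz(c,320.2,xs.mean()*0+268,13);print(ys.max(),ys.min())
for y,z in((ys.max(),13),(ys.min(),21)): print(onz(c,xs[ys==y].mean(),y,z))
E
```

```text
(np.float64(321.1028806584362), np.float64(177.13991769547326)) 25 1215 [304 338] [160 194]
hub top centre [ 530.01297092 -187.95826439   21.        ] depth [np.float64(21.045026445532017), np.float64(22.1950010611734)]
arm angle -5.355702504083154 line y at hub x -187.4244932192217 len
271 197
[ 639.72244047 -198.37335717   13.        ]
[ 550.79974952 -190.42882173   21.        ]
```

```bash
python3 m.py 530 -187.8 100 -5.3
```

```text
delta cm [-0.7   8.16  0.12] twist [0.01 0.25 0.09] norm 8.19
[ 536.76 -189.58  181.61] [-9.001e+01 -9.000e-02 -5.050e+00] [-0.5 -0.6  0.4] [0.02 0.02 0.03] 3.3 91.2326075841984
```

```bash
python3 -m pendant '[{"delta_pos":[-0.3,3,0],"twist":[0,0.2,0],"grip":100},{"delta_pos":[-0.7,6,0.1],"twist":[0,0.2,0],"grip":100},{"delta_pos":[-0.7,8.1,0.1],"twist":[0,0.2,0],"grip":100},{"delta_pos":[-0.7,8.1,0.1],"twist":[0,0.2,0],"grip":100},{"delta_pos":[-0.7,8.1,0.1],"twist":[0,0.2,0],"grip":100}]'; python3 -c "
from h import *
snap('wrist','d2')
crop('d2',220,100,420,280,4,'d2z')"; python3 m.py 530 -187.8 7 -5.3
```

```text
time_s: 3.8
ee_pos: [529.9, -188.7, 100.4]
ee_rot: [-90.0, -0.0, -5.3]
force: [-0.3, 1.3, 1.1]
gripper_width: 91.3
delta cm [-0.08  9.41  0.12] twist [ 0.03 -0.    0.14] norm 9.41
[ 530.44 -188.96  101.11] [-90.03  -0.14  -5.3 ] [-0.2  0.1  0.2] [ 0.07  0.   -0.02] 3.85 91.09725467611541
```

View pics/d2z.png

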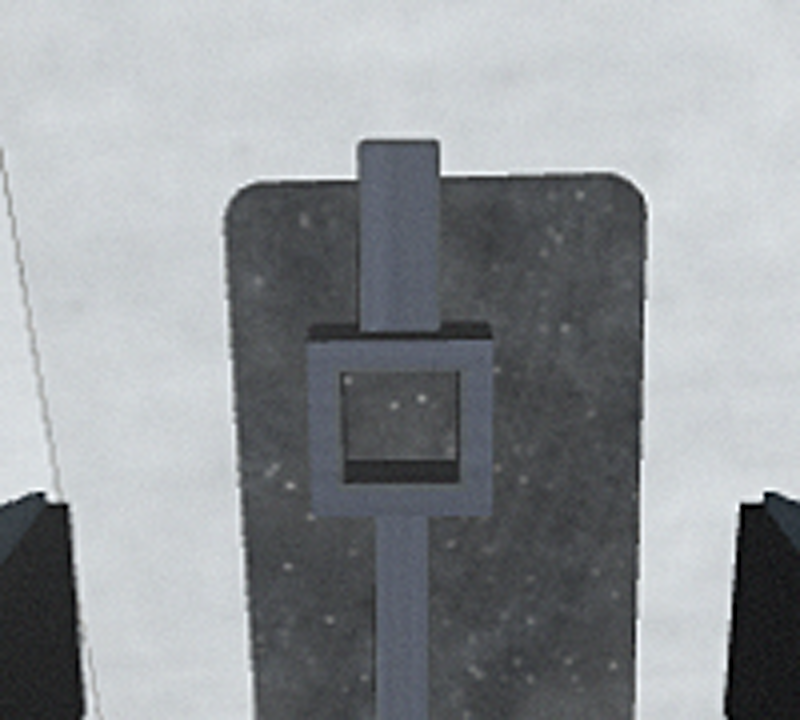

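```bash
python3 - <<'E'
from h import *
c1=load("pics/d1.npz");c2=load("pics/d2.npz")
A=[(416,168),(538,168),(538,285),(418,285)];B=[(305,341),(493,341),(491,516),(312,516)]
T=[]
for a,b in zip(A,B):
    p,e=tri(c1,((a[0]-340)/3.4+280,a[1]/3.4+110),c2,(b[0]/4+220,b[1]/4+100)); T.append(p);print(p,e,onz(c2,b[0]/4+220,b[1]/4+100,21))
print(np.mean(T,0))
Z=np.array([onz(c2,b[0]/4+220,b[1]/4+100,21) for b in B]);print("plane21 mean",Z.mean(0))
h=np.array([onz(c2,b[0]/4+220,b[1]/4+100,21) for b in [(341,371),(461,371),(460,484),(342,484)]]);print("hole",h.mean(0))
for Q in(Z,h):
  for i,j in((0,1),(3,2),(0,3),(1,2)): d=Q[j]-Q[i];print(np.hypot(*d[:2]),np.degrees(np.arctan2(d[1],d[0])))
# pad corners at z=5
P=[onz(c1,u/3.4+280,v/3.4+110,5) for u,v in((365-340,62),(640-340,62),(385-340,528),(633-340,527))];print("pad",P,np.mean(P,0))
E
```

```text
[ 510.76317027 -205.43209826   17.67206996] 0.3480287165436634 [ 509.93218094 -205.27337503   21.        ]
[ 513.82235265 -169.14465992   18.96767122] 0.12509721378822936 [ 513.31708052 -169.17824326   21.        ]
[ 548.65252513 -172.1434329    22.43977174] 0.3198205141703433 [ 549.21692987 -172.25309581   21.        ]
[ 545.80032551 -208.04379649   21.12014805] 0.16415735416119134 [ 545.86569985 -207.9771939    21.        ]
[ 529.75959339 -188.69099689   20.04991524]
plane21 mean [ 529.5829728 -188.670477    21.       ]
hole [ 529.18748318 -188.48993419   21.        ]
36.25349751619391 84.64263136632398
35.88094099916982 84.64084290237582
36.0350998033648 -4.303113987159557
36.031290582521365 -4.895484236547489
23.28524047479799 84.6427781790988
23.47672880157931 84.64144672104081
23.24239102508617 -5.608372233644487
23.242886025844577 -5.136329807134008
pad [array([ 479.4293495 , -218.12902602,    5.        ]), array([ 486.74101746, -135.62425813,    5.        ]), array([ 633.90839572, -229.43997966,    5.        ]), array([ 641.07121459, -145.56111419,    5.        ])] [ 560.28749432 -182.1885945     5.        ]
```

```bash
python3 m.py 529.4 -188.6 8.5 -5.3;  python3 -m pendant '[{"delta_pos":[-0.1,3,0.05],"twist":[0,0,0],"grip":100},{"delta_pos":[-0.1,6,0.05],"twist":[0,0,0],"grip":100},{"delta_pos":[-0.1,8,0.05],"twist":[0,0,0],"grip":100},{"delta_pos":[-0.1,9.2,0.05],"twist":[0,0,0],"grip":100},{"delta_pos":[-0.1,9.2,0.05],"twist":[0,0,0],"grip":100}]';python3 m.py 529.4 -188.6 8 -5.3
```

```text
delta cm [-0.13  9.26  0.03] twist [ 0.03 -0.    0.14] norm 9.26
[ 530.44 -188.96  101.11] [-90.03  -0.14  -5.3 ] [-0.2  0.1  0.2] [ 0.07  0.   -0.02] 3.85 91.09725467611541
time_s: 4.35
ee_pos: [528.4, -188.1, 7.5]
ee_rot: [-90.0, 0.0, -5.3]
force: [0.1, 0.1, -0.0]
gripper_width: 91.2
delta cm [ 0.11 -0.05 -0.04] twist [-0.02 -0.01 -0.04] norm 0.12
[ 528.38 -188.14    7.51] [-8.998e+01  4.000e-02 -5.310e+00] [ 0.1  0.1 -0. ] [ 0.05  0.01 -0.06] 4.35 91.24476356843815
```

```bash
for i in 1 2; do python3 -m pendant '[{"delta_pos":[0.05,0,0],"twist":[0,0,0],"grip":20},{"delta_pos":[0.05,0,0],"twist":[0,0,0],"grip":20},{"delta_pos":[0.05,0,0],"twist":[0,0,0],"grip":20},{"delta_pos":[0.05,0,0],"twist":[0,0,0],"grip":20},{"delta_pos":[0.05,0,0],"twist":[0,0,0],"grip":20}]' 30; done; python3 -c "
from workcell import state
for i in range(4):
  s=state(); print(s['ee_pos'],s['ee_rot'],s['force'])"
```

```text
time_s: 4.85
ee_pos: [529.0, -188.3, 8.2]
ee_rot: [-90.0, -0.0, -5.3]
force: [-0.8, 0.4, -0.4]
gripper_width: 53.9
time_s: 5.35
ee_pos: [529.4, -188.4, 7.8]
ee_rot: [-90.0, -0.0, -5.3]
force: [-1.2, -0.6, 1.4]
gripper_width: 35.6
[ 529.37066474 -188.41847769    7.80686653] [-9.00038153e+01 -6.66181478e-03 -5.31506748e+00] [-1.17644792 -0.63506949  1.445044  ]
[ 529.37066474 -188.41847769    7.80686653] [-9.00038153e+01 -6.66181478e-03 -5.31506748e+00] [-1.17644792 -0.63506949  1.445044  ]
[ 529.37066474 -188.41847769    7.80686653] [-9.00038153e+01 -6.66181478e-03 -5.31506748e+00] [-1.17644792 -0.63506949  1.445044  ]
[ 529.37066474 -188.41847769    7.80686653] [-9.00038153e+01 -6.66181478e-03 -5.31506748e+00] [-1.17644792 -0.63506949  1.445044  ]
```

```bash
python3 -m pendant '[{"delta_pos":[0,-2,0],"twist":[0,0,0],"grip":20},{"delta_pos":[0,-5.5,0],"twist":[0,0,0],"grip":20},{"delta_pos":[0,-9.5,0],"twist":[0,0,0],"grip":20},{"delta_pos":[0,-13,0],"twist":[0,0,0],"grip":20},{"delta_pos":[0,-16,0],"twist":[0,0,0],"grip":20}]'; python3 m.py 571.5 31.7 170 -47.6
```

```text
time_s: 5.85
ee_pos: [529.2, -188.1, 169.3]
ee_rot: [-90.0, -0.0, -5.3]
force: [1.0, -0.6, -2.3]
gripper_width: 35.9
delta cm [ 2.18 -0.06 22.28] twist [-2.000e-02  4.228e+01  1.000e-02] norm 22.38
[ 529.16 -188.07  169.3 ] [-8.998e+01 -2.000e-02 -5.320e+00] [ 1.  -0.6 -2.3] [ 0.01  0.04 -0.06] 5.85 35.89295696526789
```

```bash
python3 -m pendant '[{"delta_pos":[0.3,0,4],"twist":[0,8,0],"grip":20},{"delta_pos":[0.8,0,8.5],"twist":[0,16,0],"grip":20},{"delta_pos":[1.3,0,13],"twist":[0,24,0],"grip":20},{"delta_pos":[1.8,0,17.5],"twist":[0,32,0],"grip":20},{"delta_pos":[2.2,0,21.5],"twist":[0,40,0],"grip":20}]'; python3 -m pendant '[{"delta_pos":[0,0,0],"twist":[0,2.2,0],"grip":20},{"delta_pos":[0,0,0],"twist":[0,2.2,0],"grip":20},{"delta_pos":[0,0,0],"twist":[0,2.2,0],"grip":20},{"delta_pos":[0,0,0],"twist":[0,2.2,0],"grip":20},{"delta_pos":[0,0,0],"twist":[0,2.2,0],"grip":20}]';python3 -c "
from h import *
snap('wrist','e1')
crop('e1',220,130,420,290,4,'e1z')"; python3 m.py 571.5 31.7 150 -47.6
```

```text
time_s: 6.35
ee_pos: [570.8, 25.9, 167.2]
ee_rot: [-90.0, 0.1, -45.6]
force: [0.9, 0.3, -3.1]
gripper_width: 35.6
time_s: 6.85
ee_pos: [571.0, 22.9, 167.7]
ee_rot: [-90.0, 0.0, -47.6]
force: [-0.0, 0.4, -2.4]
gripper_width: 35.7
delta cm [-0.62  1.78  0.62] twist [-0.    0.02 -0.01] norm 1.98
[571.05  22.93 167.79] [-9.000e+01  1.000e-02 -4.758e+01] [ 0.1 -0.5 -3.1] [0.01 0.02 0.  ] 6.9 35.842337385260265
```

View pics/e1z.png

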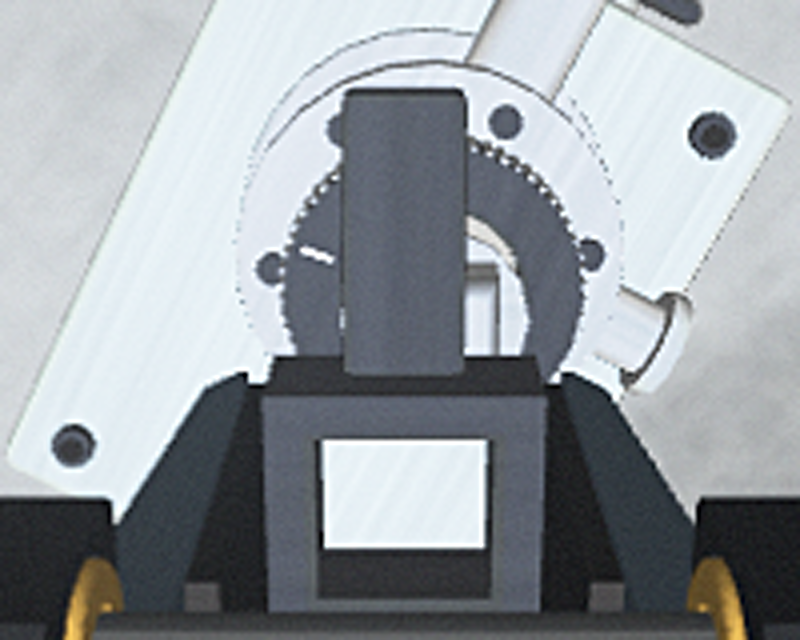

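```bash
python3 - <<'E'
from h import *
c=load("pics/e1.npz")
Q=np.array([onz(c,x/4+220,y/4+130,181) for x,y in((318,437),(494,437),(492,600),(318,600))]);print(Q,Q.mean(0))
Q2=np.array([onz(c,x/4+220,y/4+130,181) for x,y in((261,396),(547,396))]);print(Q2,np.hypot(*(Q2[1]-Q2[0])[:2]))
d=Q[1]-Q[0];print(np.degrees(np.arctan2(d[1],d[0]))-90,np.hypot(*d[:2]))
E
python3 m.py 571.5 31.7 140 -47.4
```

```text
[[555.01482501  25.68345777 181.        ]
 [571.60247005  40.80720379 181.        ]
 [587.49438849  23.69214296 181.        ]
 [570.42456808   8.13008723 181.        ]] [571.13406291  24.57822294 181.        ]
[[546.00574995  25.01785109 181.        ]
 [572.71485748  49.37130012 181.        ]] 36.14508133602455
-47.643079601943874 22.447219461713736
delta cm [-0.62  2.78  0.62] twist [-0.   -0.18 -0.01] norm 2.91
[571.05  22.93 167.79] [-9.000e+01  1.000e-02 -4.758e+01] [ 0.1 -0.5 -3.1] [0.01 0.02 0.  ] 6.9 35.842337385260265
```

```bash
python3 -m pendant '[{"delta_pos":[-0.52,0.5,0.53],"twist":[0,0,0],"grip":20},{"delta_pos":[-0.52,1.5,0.53],"twist":[0,0,0],"grip":20},{"delta_pos":[-0.52,2.5,0.53],"twist":[0,0,0],"grip":20},{"delta_pos":[-0.52,3,0.53],"twist":[0,0,0],"grip":20},{"delta_pos":[-0.52,3,0.53],"twist":[0,0,0],"grip":20}]';python3 -c "
from h import *
snap('wrist','e2')
crop('e2',220,130,420,290,4,'e2z');snap('scene','e2s');crop('e2s',290,190,390,270,8,'e2sz')"; python3 m.py 571.5 31.7 115 -47.6
```

```text
time_s: 7.4
ee_pos: [570.7, 31.1, 136.3]
ee_rot: [-90.1, 0.1, -47.5]
force: [0.2, 0.3, -2.4]
gripper_width: 35.9
delta cm [-0.05  2.26  0.03] twist [ 0.    0.08 -0.01] norm 2.27
[571.63  31.11 137.64] [-9.000e+01  1.000e-02 -4.752e+01] [-0.8  0.5 -1.8] [-0.05  0.03  0.01] 7.5 35.702657780847396
```

View pics/e2z.png

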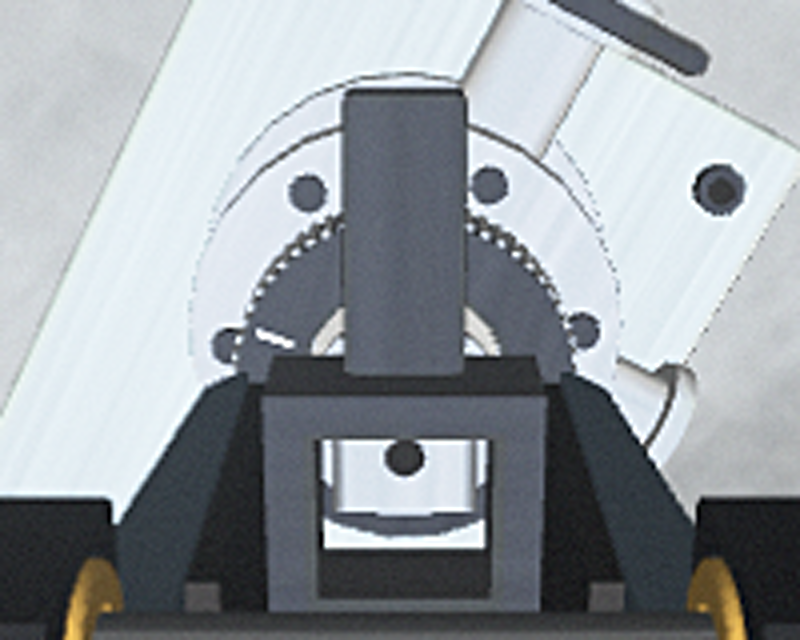

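View pics/e2sz.png

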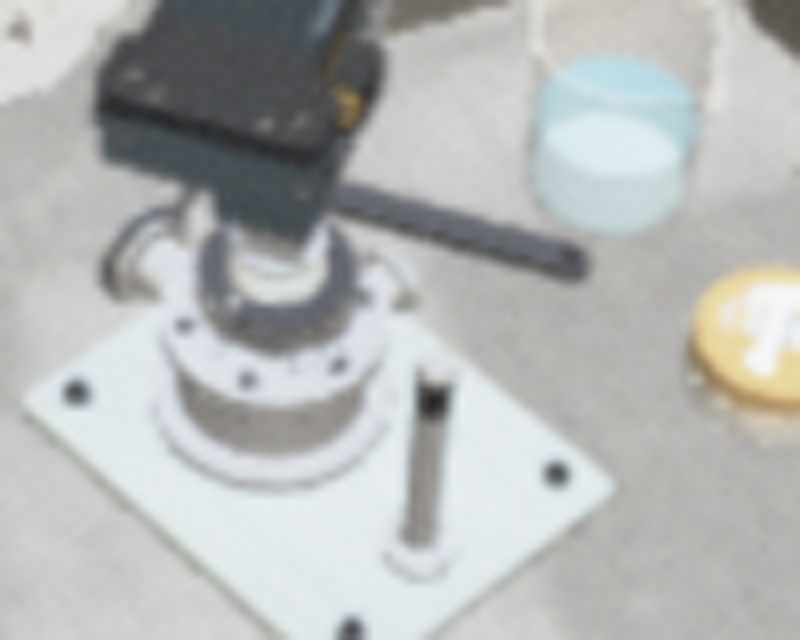

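```bash
python3 - <<'E'
from h import *
c=load("pics/e2.npz")
f=lambda x,y,z:onz(c,x/4+220,y/4+130,z)
for zt in(150,151): 
    Q=np.array([f(x,y,zt) for x,y in((318,437),(494,437),(492,600),(318,600))]).mean(0)
    Qb=np.array([f(x,y,zt-16) for x,y in((323,439),(487,439),(486,549),(322,549))]);print(Qb)
    D=f(405,457,125); e=D-Q; print(Q,D,"tool x,z err",e[0]*.674-e[1]*.738,e[0]*.738+e[1]*.674)
E
```

```text
[[559.05495777  28.59764589 134.        ]
 [576.01574382  44.1232283  134.        ]
 [587.66865572  31.63089254 134.        ]
 [570.25499212  15.6849538  134.        ]]
[570.74763075  32.94932797 150.        ] [572.00729469  31.47119677 125.        ] tool x,z err 1.939874318436006 -0.06662844521296196
[[558.82213572  28.95051232 135.        ]
 [575.68530041  44.38673399 135.        ]
 [587.27114153  31.96630049 135.        ]
 [569.95770592  16.11214193 135.        ]]
[570.417067    33.31039889 151.        ] [572.00729469  31.47119677 125.        ] tool x,z err 2.4291446243509176 -0.06603420026056761
```

```bash
python3 -m pendant '[{"delta_pos":[0.15,0.4,0],"twist":[0,0,0],"grip":20},{"delta_pos":[0.15,0.8,0],"twist":[0,0,0],"grip":20},{"delta_pos":[0.15,1.1,0],"twist":[0,0,0],"grip":20},{"delta_pos":[0.15,1.3,0],"twist":[0,0,0],"grip":20},{"delta_pos":[0.15,1.5,0],"twist":[0,0,0],"grip":20}]';python3 -m pendant '[{"delta_pos":[0,0.1,0],"twist":[0,0,0],"grip":20},{"delta_pos":[0,0.2,0],"twist":[0,0,0],"grip":20},{"delta_pos":[0,0.3,0],"twist":[0,0,0],"grip":20},{"delta_pos":[0,0.3,0],"twist":[0,0,0],"grip":20},{"delta_pos":[0,0.3,0],"twist":[0,0,0],"grip":20}]';python3 -c "
from h import *
snap('wrist','e3')
crop('e3',220,130,420,290,4,'e3z')"; python3 m.py 571.5 31.7 113 -47.6
```

```text
time_s: 8.0
ee_pos: [572.3, 30.3, 122.9]
ee_rot: [-90.0, 0.0, -47.5]
force: [-2.2, 0.2, 5.2]
gripper_width: 36.1
time_s: 8.5
ee_pos: [572.1, 30.4, 119.6]
ee_rot: [-90.0, 0.1, -47.5]
force: [-2.9, 3.2, -1.4]
gripper_width: 35.4
delta cm [-0.14  0.66  0.05] twist [ 0.02  0.07 -0.07] norm 0.68
[572.08  30.35 119.61] [-9.002e+01  7.000e-02 -4.753e+01] [-2.9  3.  -0.3] [0.57 0.6  0.03] 8.55 35.629482354740475
```

View pics/e3z.png

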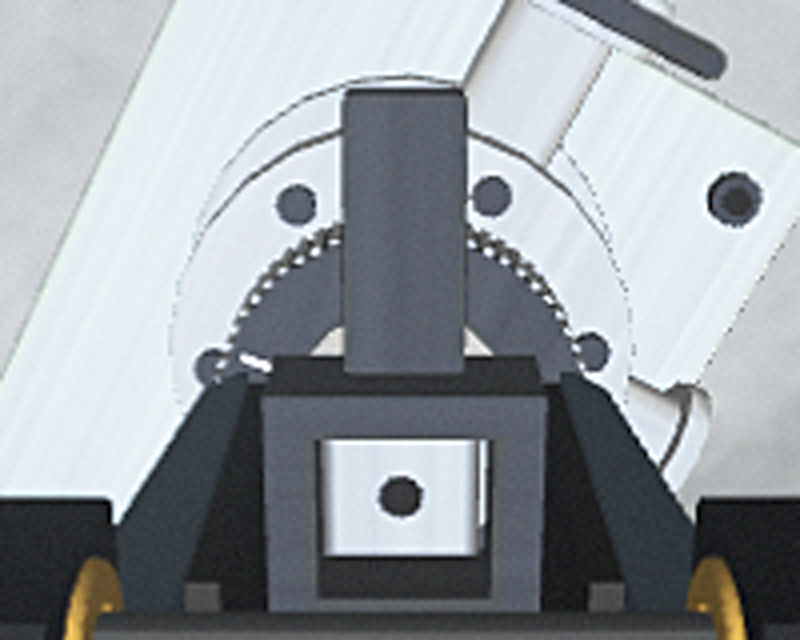

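```bash
python3 -m pendant '[{"delta_pos":[-0.07,0.1,-0.03],"twist":[0,0,0],"grip":20},{"delta_pos":[-0.07,0.3,-0.03],"twist":[0,0,0],"grip":20},{"delta_pos":[-0.07,0.5,-0.03],"twist":[0,0,0],"grip":20},{"delta_pos":[-0.07,0.66,-0.03],"twist":[0,0,0],"grip":20},{"delta_pos":[-0.07,0.66,-0.03],"twist":[0,0,0],"grip":20}]';python3 m.py 571.5 31.7 112 -47.6
```

```text
time_s: 9.05
ee_pos: [572.0, 30.3, 112.8]
ee_rot: [-90.0, -0.0, -47.5]
force: [-1.6, 3.0, -3.3]
gripper_width: 35.9
delta cm [-0.13  0.08  0.06] twist [-0.    0.09  0.  ] norm 0.17
[571.96  30.34 112.84] [-90.    -0.   -47.51] [-1.6  3.  -3.3] [ 0.43  0.3  -0.05] 9.05 35.91362237930273
```

```bash
python3 -m pendant '[{"delta_pos":[-0.05,0.05,0],"twist":[0,0,0],"grip":20},{"delta_pos":[-0.05,0.1,0],"twist":[0,0,0],"grip":20},{"delta_pos":[-0.05,0.15,0],"twist":[0,0,0],"grip":20},{"delta_pos":[-0.05,0.15,0],"twist":[0,0,0],"grip":20},{"delta_pos":[-0.05,0.15,0],"twist":[0,0,0],"grip":20}]';python3 m.py 571.5 31.7 112 -47.6
```

```text
time_s: 9.55
ee_pos: [572.0, 30.3, 112.8]
ee_rot: [-90.0, -0.1, -47.5]
force: [-2.9, 0.8, 6.8]
gripper_width: 35.5
delta cm [-0.13  0.08  0.06] twist [-0.04  0.09  0.08] norm 0.16
[571.97  30.34 112.79] [-8.996e+01 -8.000e-02 -4.751e+01] [-2.9  0.8  6.8] [0.06 0.6  0.03] 9.55 35.45420212438209
```

```bash
python3 -m pendant '[{"delta_pos":[0,0,0],"twist":[0,4,0],"grip":20},{"delta_pos":[0,0,0],"twist":[0,8,0],"grip":20},{"delta_pos":[0,0,0],"twist":[0,12,0],"grip":20},{"delta_pos":[0,0,0],"twist":[0,16,0],"grip":20},{"delta_pos":[0,0,0],"twist":[0,20,0],"grip":20}]';python3 m.py 571.5 31.7 112 -67.6;python3 -c "
from h import *
snap('wrist','f1')
snap('scene','f1s');crop('f1s',290,190,390,270,8,'f1sz')"
```

```text
time_s: 10.05
ee_pos: [571.5, 30.1, 112.8]
ee_rot: [-90.0, -0.1, -67.6]
force: [-3.6, -0.9, 6.4]
gripper_width: 35.7
delta cm [-0.15  0.08  0.06] twist [ 0.   -0.04  0.07] norm 0.18
[571.49  30.06 112.77] [-9.000e+01 -7.000e-02 -6.764e+01] [-3.6 -0.9  6.4] [-0.14  0.76  0.07] 10.05 35.72312122457672
```

View pics/f1.png

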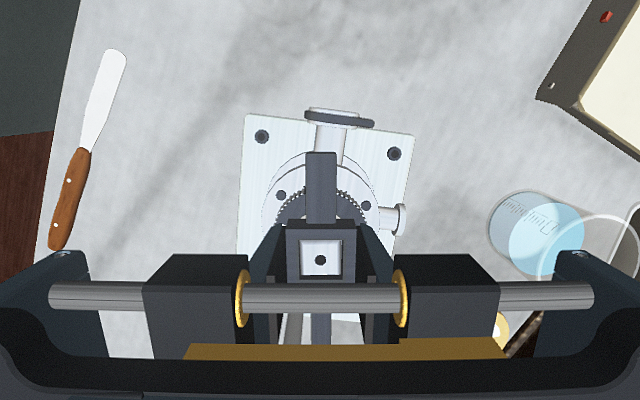

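View pics/f1sz.png

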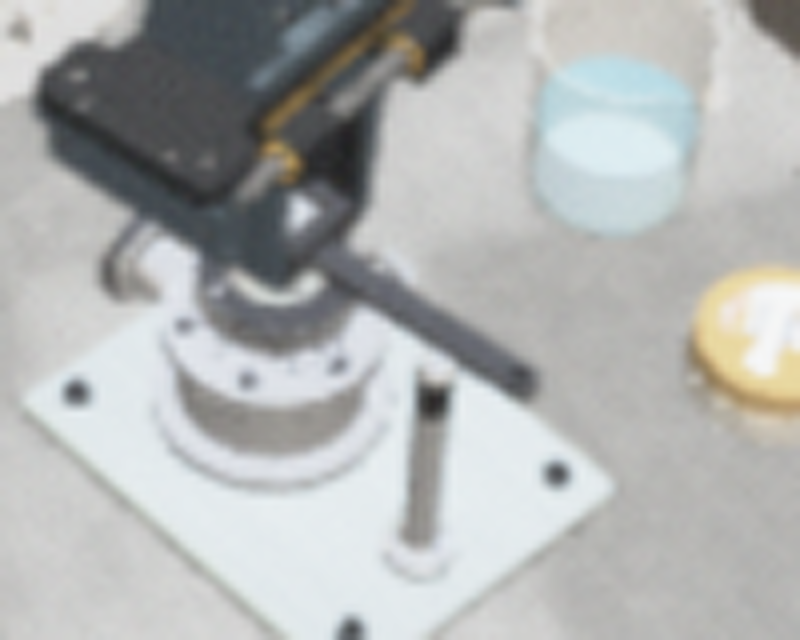

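```bash
python3 -m pendant '[{"delta_pos":[0,0,0],"twist":[0,0.8,0],"grip":20},{"delta_pos":[0,0,0],"twist":[0,1.6,0],"grip":20},{"delta_pos":[0,0,0],"twist":[0,2.4,0],"grip":20},{"delta_pos":[0,0,0],"twist":[0,3.2,0],"grip":20},{"delta_pos":[0,0,0],"twist":[0,4,0],"grip":20}]';python3 m.py 571.5 31.7 112 -71.6;python3 -c "
from h import *
snap('scene','f2s');crop('f2s',290,190,390,270,8,'f2sz')"
```

```text
time_s: 10.65
ee_pos: [571.5, 30.0, 112.8]
ee_rot: [-90.0, -0.1, -71.5]
force: [-3.9, 0.1, 5.5]
gripper_width: 36.0
delta cm [-0.16  0.08  0.05] twist [-0.01  0.08  0.08] norm 0.18
[571.5   30.02 112.76] [-8.999e+01 -8.000e-02 -7.152e+01] [-3.9  0.1  5.5] [-0.05  0.79  0.07] 10.65 36.035141974110935
```

View pics/f2sz.png

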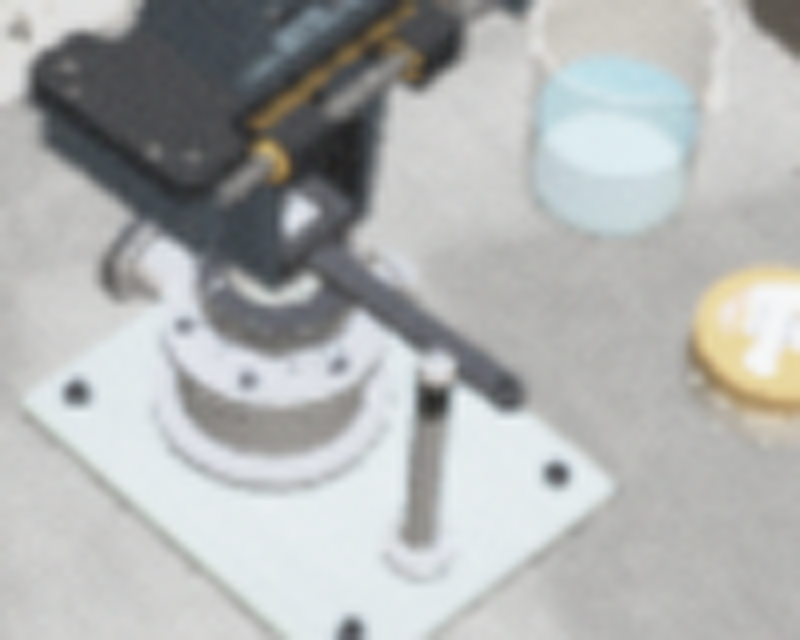

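Torque is still only friction. I'll creep on in small steps.

```bash
python3 -m pendant '[{"delta_pos":[0,0,0],"twist":[0,0.5,0],"grip":20},{"delta_pos":[0,0,0],"twist":[0,1,0],"grip":20},{"delta_pos":[0,0,0],"twist":[0,1.2,0],"grip":20},{"delta_pos":[0,0,0],"twist":[0,1.5,0],"grip":20},{"delta_pos":[0,0,0],"twist":[0,1.5,0],"grip":20}]';python3 m.py 571.5 31.7 112 -71.6
```

```text
time_s: 11.2
ee_pos: [571.5, 30.0, 112.8]
ee_rot: [-90.0, -0.1, -73.0]
force: [-4.6, -1.1, 6.5]
gripper_width: 36.3
delta cm [-0.16  0.08  0.05] twist [-0.01 -1.4   0.08] norm 0.19
[571.52  30.02 112.78] [-8.999e+01 -8.000e-02 -7.300e+01] [-4.6 -1.1  6.5] [-0.1   0.76  0.01] 11.2 36.29116989799323
```

```bash
python3 -m pendant '[{"delta_pos":[0,0,0],"twist":[0,0.3,0],"grip":20},{"delta_pos":[0,0,0],"twist":[0,0.6,0],"grip":20},{"delta_pos":[0,0,0],"twist":[0,0.8,0],"grip":20},{"delta_pos":[0,0,0],"twist":[0,0.8,0],"grip":20},{"delta_pos":[0,0,0],"twist":[0,0.8,0],"grip":20}]';python3 m.py 571.5 31.7 112 -71.6
```

```text
time_s: 11.7
ee_pos: [571.5, 30.0, 112.8]
ee_rot: [-90.0, -0.1, -73.7]
force: [-3.9, -0.0, 6.7]
gripper_width: 35.8
delta cm [-0.16  0.08  0.05] twist [-0.   -2.06  0.11] norm 0.18
[571.51  30.01 112.75] [-90.    -0.11 -73.66] [-3.9 -0.   6.7] [-0.03  0.81  0.63] 11.7 35.84038069200396
```

```bash
for i in 1 2; do python3 -m pendant '[{"delta_pos":[0,0,0],"twist":[0,0,0],"grip":100},{"delta_pos":[0,0,0],"twist":[0,0,0],"grip":100},{"delta_pos":[0,0,0],"twist":[0,0,0],"grip":100},{"delta_pos":[0,0,0],"twist":[0,0,0],"grip":100},{"delta_pos":[0,0,0],"twist":[0,0,0],"grip":100}]'; done;python3 m.py 571.2 31.3 112.8 -36; python3 -c "
from h import *
snap('wrist','g1');crop('g1',220,100,420,290,4,'g1z')
snap('scene','g1s');crop('g1s',290,190,390,270,8,'g1sz')"
```

```text
time_s: 12.2
ee_pos: [571.7, 30.7, 111.6]
ee_rot: [-90.0, -0.0, -73.8]
force: [-0.7, 0.6, 0.3]
gripper_width: 72.8
time_s: 12.7
ee_pos: [571.5, 30.8, 111.7]
ee_rot: [-90.0, 0.0, -73.8]
force: [-0.2, 0.1, 0.5]
gripper_width: 91.5
delta cm [-0.06 -0.11 -0.02] twist [-1.000e-02 -3.782e+01 -0.000e+00] norm 0.13
[571.54  30.75 111.73] [-89.99   0.   -73.82] [-0.2  0.1  0.5] [-0.11 -0.01  0.03] 12.7 91.46763666183163
```

View pics/g1.png

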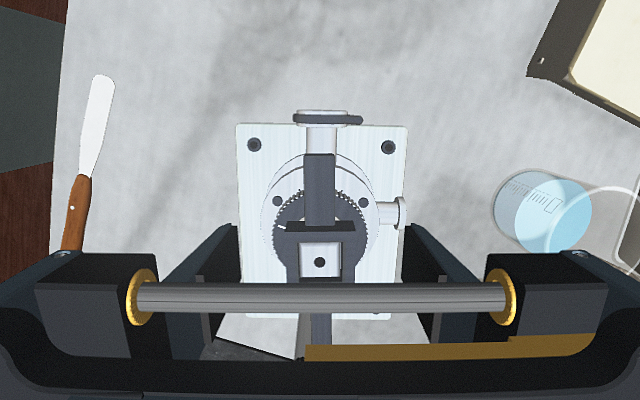

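View pics/g1sz.png

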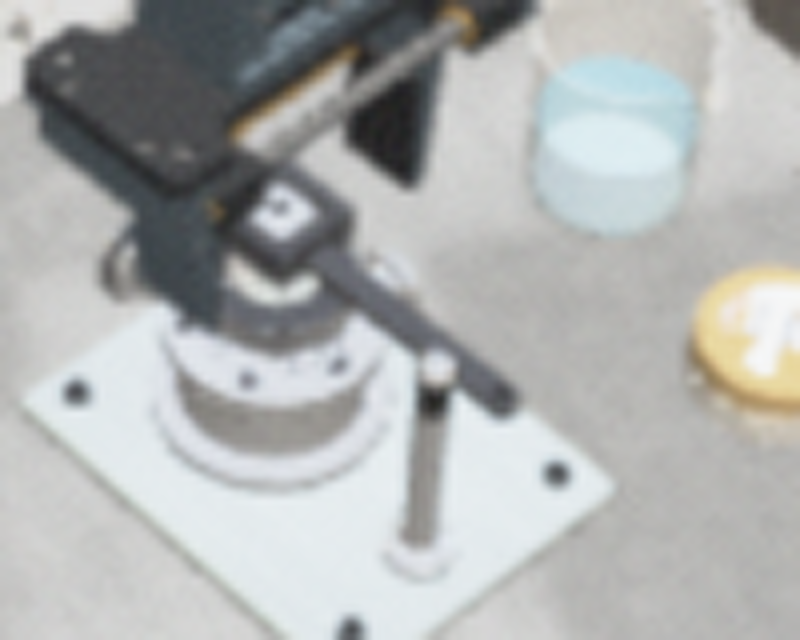

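```bash
python3 -m pendant '[{"delta_pos":[-0.06,0,0],"twist":[0,-8,0],"grip":100},{"delta_pos":[-0.06,0,0],"twist":[0,-16,0],"grip":100},{"delta_pos":[-0.06,0,0],"twist":[0,-24,0],"grip":100},{"delta_pos":[-0.06,0,0],"twist":[0,-32,0],"grip":100},{"delta_pos":[-0.06,0,0],"twist":[0,-37,0],"grip":100}]';python3 m.py 571.2 31.3 82 -36.8; python3 -c "
from h import *
snap('wrist','g2');crop('g2',220,100,420,290,4,'g2z')"
```

```text
time_s: 13.3
ee_pos: [571.4, 31.3, 111.7]
ee_rot: [-90.0, 0.0, -36.6]
force: [-0.0, -0.5, -0.0]
gripper_width: 91.0
delta cm [-0.01  2.97 -0.01] twist [-0.01  0.24 -0.  ] norm 2.97
[571.36  31.32 111.73] [-89.99   0.   -36.56] [-0.  -0.5 -0. ] [ 0.02 -0.02  0.06] 13.3 91.00832388743919
```

View pics/g2.png

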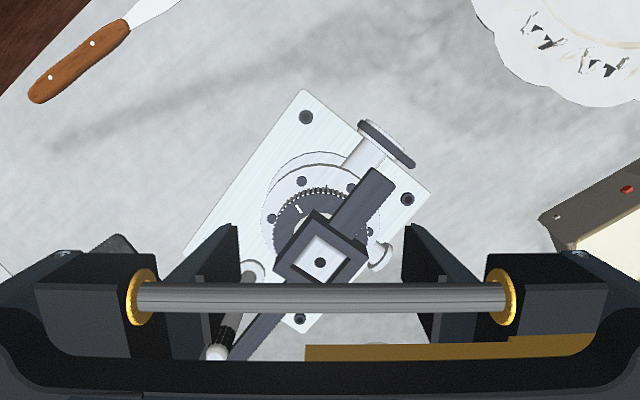

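```bash
python3 -m pendant '[{"delta_pos":[0,0.7,0],"twist":[0,0,0],"grip":100},{"delta_pos":[0,1.4,0],"twist":[0,0,0],"grip":100},{"delta_pos":[0,2.2,0],"twist":[0,0,0],"grip":100},{"delta_pos":[0,2.9,0],"twist":[0,0,0],"grip":100},{"delta_pos":[0,2.9,0],"twist":[0,0,0],"grip":100}]';python3 m.py 571.2 31.3 82 -36.8; python3 -m pendant '[{"delta_pos":[0,0,0],"twist":[0,0,0],"grip":0},{"delta_pos":[0,0,0],"twist":[0,0,0],"grip":0},{"delta_pos":[0,0,0],"twist":[0,0,0],"grip":0},{"delta_pos":[0,0,0],"twist":[0,0,0],"grip":0},{"delta_pos":[0,0,0],"twist":[0,0,0],"grip":0}]' 45;python3 m.py 571.2 31.3 82 -36.8; python3 -c "
from h import *
snap('wrist','g3');crop('g3',220,100,420,290,4,'g3z')"
```

```text
time_s: 13.85
ee_pos: [570.4, 31.3, 81.2]
ee_rot: [-90.1, 0.1, -36.8]
force: [1.2, 0.5, 0.2]
gripper_width: 91.5
delta cm [ 0.06 -0.08  0.05] twist [ 0.1  -0.04 -0.14] norm 0.12
[570.37  31.26  81.16] [-90.1    0.14 -36.84] [1.2 0.5 0.2] [-0.04  0.02 -0.05] 13.85 91.53989026920068
time_s: 14.35
ee_pos: [571.3, 30.9, 83.0]
ee_rot: [-90.0, -0.0, -36.8]
force: [-1.1, -1.1, 1.0]
gripper_width: 57.3
delta cm [-0.03  0.1   0.02] twist [ 0.03 -0.    0.02] norm 0.11
[571.28  30.95  83.03] [-9.003e+01 -2.000e-02 -3.680e+01] [-1.1 -1.1  1. ] [-0.16  0.17  0.03] 14.35 57.30019747253154
```

View pics/g3.png

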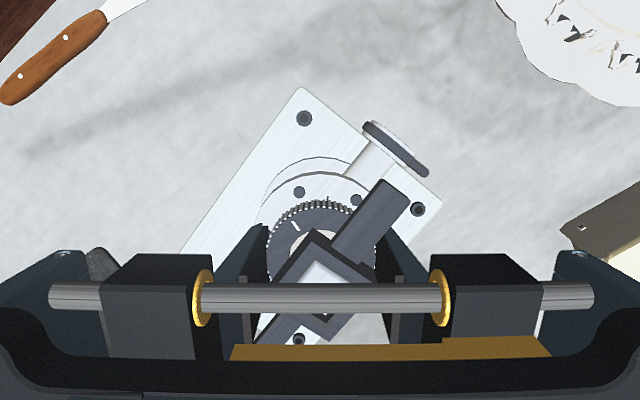

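```bash
python3 -m pendant '[{"delta_pos":[0,0,0],"twist":[0,4,0],"grip":0},{"delta_pos":[0,0,0],"twist":[0,8,0],"grip":0},{"delta_pos":[0,0,0],"twist":[0,12,0],"grip":0},{"delta_pos":[0,0,0],"twist":[0,16,0],"grip":0},{"delta_pos":[0,0,0],"twist":[0,20,0],"grip":0}]' 55;python3 m.py 571.2 31.3 82 -56.8; python3 -c "
from h import *
snap('wrist','g4');snap('scene','g4s');crop('g4s',290,190,390,270,8,'g4sz')"
```

```text
time_s: 14.9
ee_pos: [571.1, 30.8, 83.0]
ee_rot: [-90.0, -0.0, -56.9]
force: [-1.8, -2.2, 2.2]
gripper_width: 57.2
delta cm [-0.04  0.1   0.04] twist [ 0.05 -0.12  0.04] norm 0.11
[571.12  30.79  83.  ] [-9.005e+01 -4.000e-02 -5.692e+01] [-1.8 -2.2  2.2] [-0.37  0.24  0.22] 14.9 57.227352385069345
```

View pics/g4.png

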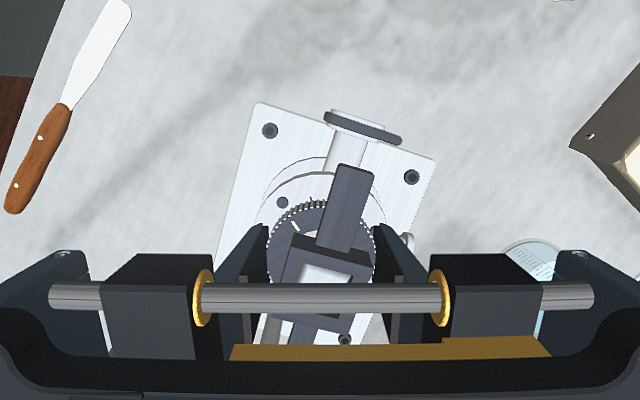

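View pics/g4sz.png

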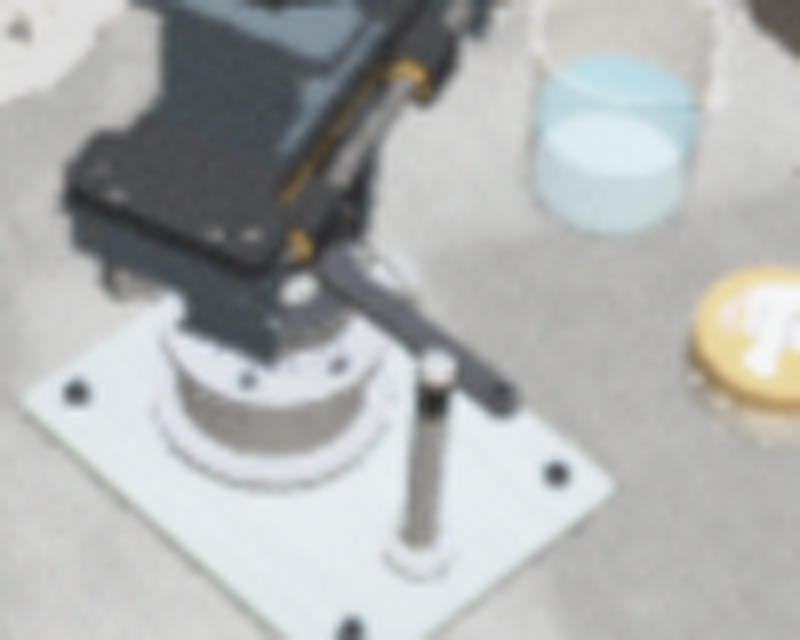

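```bash
python3 -m pendant '[{"delta_pos":[0,0,0],"twist":[0,3,0],"grip":0},{"delta_pos":[0,0,0],"twist":[0,6,0],"grip":0},{"delta_pos":[0,0,0],"twist":[0,9,0],"grip":0},{"delta_pos":[0,0,0],"twist":[0,11,0],"grip":0},{"delta_pos":[0,0,0],"twist":[0,11,0],"grip":0}]' 55;python3 m.py 571.2 31.3 82 -67.8
```

```text
time_s: 15.5
ee_pos: [571.0, 30.8, 83.0]
ee_rot: [-90.0, -0.0, -67.7]
force: [-1.9, -3.1, 3.8]
gripper_width: 57.1
delta cm [-0.04  0.1   0.03] twist [0.04 0.08 0.03] norm 0.11
[571.05  30.81  82.99] [-9.004e+01 -3.000e-02 -6.772e+01] [-1.9 -3.1  3.8] [-0.61  0.42  0.07] 15.5 57.11679765596619
```

```bash
python3 -m pendant '[{"delta_pos":[0,0,0],"twist":[0,3,0],"grip":0},{"delta_pos":[0,0,0],"twist":[0,6,0],"grip":0},{"delta_pos":[0,0,0],"twist":[0,8,0],"grip":0},{"delta_pos":[0,0,0],"twist":[0,10,0],"grip":0},{"delta_pos":[0,0,0],"twist":[0,12,0],"grip":0}]' 55;python3 m.py 571.2 31.3 82 -67.8;  python3 -c "
from h import *
snap('wrist','g5');snap('scene','g5s');crop('g5s',290,190,390,270,8,'g5sz')"
```

```text
time_s: 16.0
ee_pos: [570.9, 30.7, 83.0]
ee_rot: [-90.1, -0.1, -79.7]
force: [-2.2, -2.1, 4.3]
gripper_width: 56.7
delta cm [-0.05  0.1   0.04] twist [  0.06 -11.9    0.05] norm 0.11
[570.92  30.73  82.96] [-9.006e+01 -6.000e-02 -7.970e+01] [-2.2 -2.1  4.3] [-0.67  0.5   0.41] 16.0 56.6619819658169
```

View pics/g5.png

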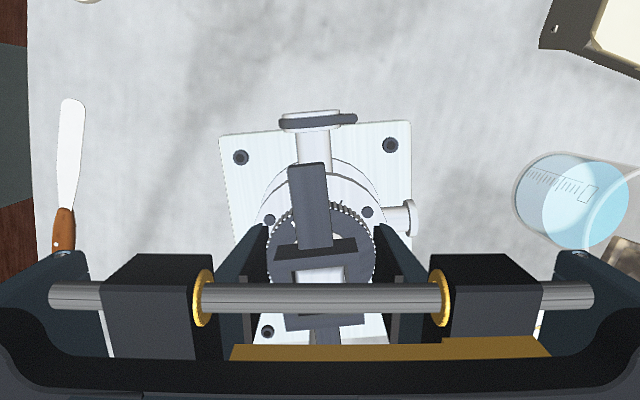

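View pics/g5sz.png

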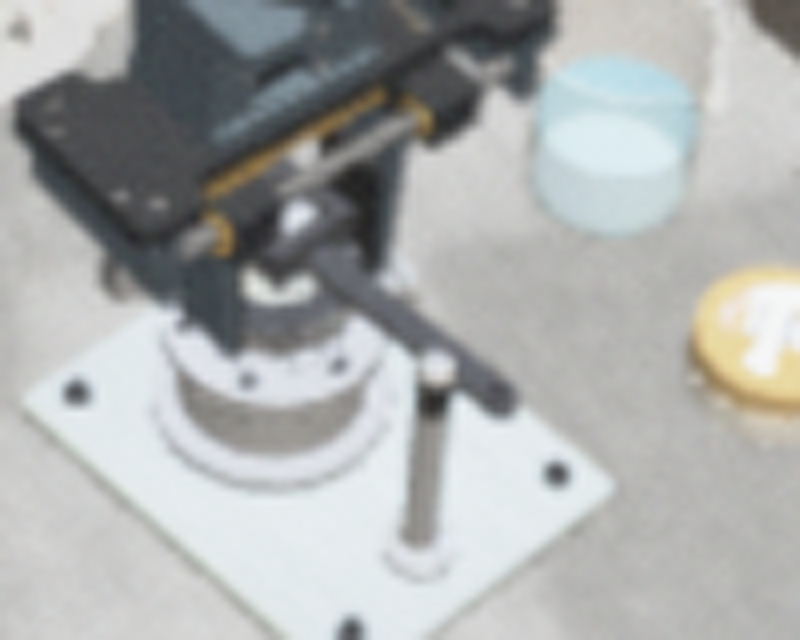

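```bash
python3 -m pendant '[{"delta_pos":[0,0,0],"twist":[0,1.5,0],"grip":0},{"delta_pos":[0,0,0],"twist":[0,3,0],"grip":0},{"delta_pos":[0,0,0],"twist":[0,4,0],"grip":0},{"delta_pos":[0,0,0],"twist":[0,5,0],"grip":0},{"delta_pos":[0,0,0],"twist":[0,5,0],"grip":0}]' 58;python3 m.py 571.2 31.3 82 -67.8
```

```text
time_s: 16.6
ee_pos: [570.9, 30.8, 82.9]
ee_rot: [-90.1, -0.1, -84.7]
force: [-4.0, -4.3, 5.8]
gripper_width: 56.9
delta cm [-0.05  0.09  0.03] twist [  0.06 -16.93   0.05] norm 0.11
[570.95  30.8   82.93] [-9.005e+01 -6.000e-02 -8.473e+01] [-4.  -4.3  5.8] [-0.88  0.66  0.48] 16.6 56.94437802051683
```

```bash
python3 -m pendant '[{"delta_pos":[0,0,0],"twist":[0,1,0],"grip":0},{"delta_pos":[0,0,0],"twist":[0,2,0],"grip":0},{"delta_pos":[0,0,0],"twist":[0,3,0],"grip":0},{"delta_pos":[0,0,0],"twist":[0,4,0],"grip":0},{"delta_pos":[0,0,0],"twist":[0,4,0],"grip":0}]' 58;python3 m.py 571.2 31.3 82 -67.8
```

```text
time_s: 17.1
ee_pos: [570.9, 30.8, 82.9]
ee_rot: [-90.1, -0.1, -88.7]
force: [-3.6, -4.2, 4.8]
gripper_width: 56.9
delta cm [-0.05  0.09  0.03] twist [  0.07 -20.89   0.06] norm 0.11
[570.89  30.77  82.93] [-9.005e+01 -7.000e-02 -8.869e+01] [-3.6 -4.2  4.8] [-0.78  0.6   0.62] 17.1 56.92566402248725
```

```bash
python3 -m pendant '[{"delta_pos":[0,0,0],"twist":[0,1,0],"grip":0},{"delta_pos":[0,0,0],"twist":[0,2,0],"grip":0},{"delta_pos":[0,0,0],"twist":[0,3,0],"grip":0},{"delta_pos":[0,0,0],"twist":[0,4.5,0],"grip":0},{"delta_pos":[0,0,0],"twist":[0,4.5,0],"grip":0}]' 58;python3 m.py 571.2 31.3 82 -67.8;  python3 -c "
from h import *
snap('wrist','g6');snap('scene','g6s');crop('g6s',290,190,390,270,8,'g6sz')"
```

```text
time_s: 17.6
ee_pos: [570.9, 30.8, 82.9]
ee_rot: [-90.1, -0.1, -93.2]
force: [-3.0, -4.6, 5.7]
gripper_width: 57.1
delta cm [-0.05  0.09  0.03] twist [  0.07 -25.37   0.07] norm 0.11
[570.87  30.78  82.94] [-9.005e+01 -8.000e-02 -9.317e+01] [-3.  -4.6  5.7] [-0.87  0.67  0.78] 17.6 57.05220148961311
```

View pics/g6.png

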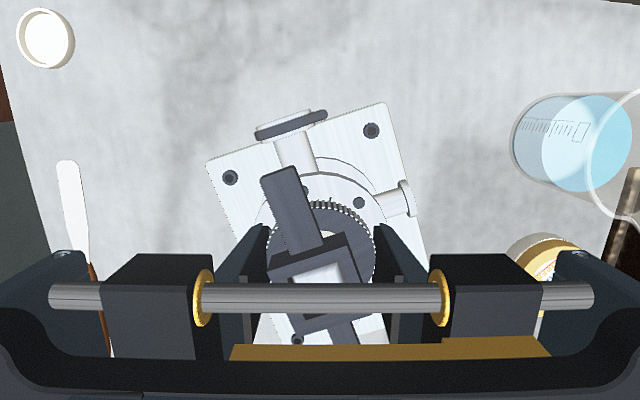

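View pics/g6sz.png

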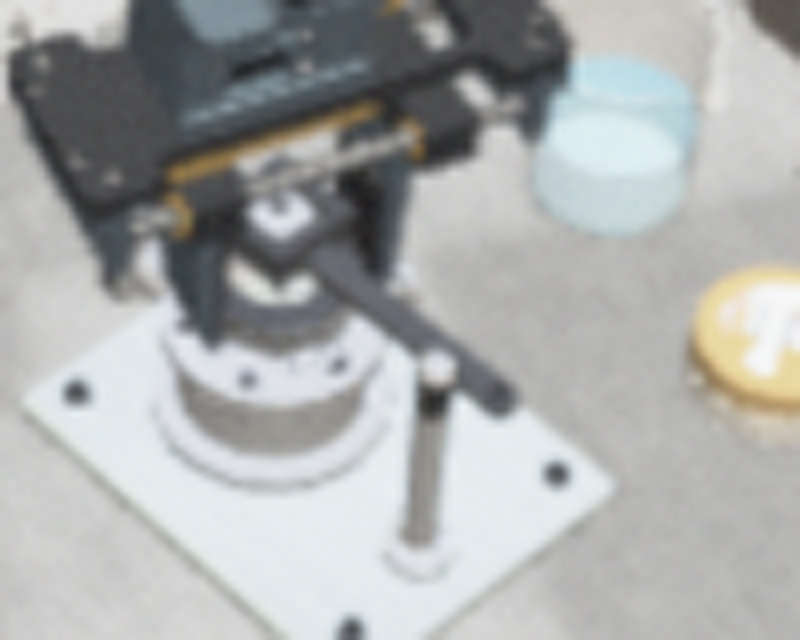

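```bash
python3 -m pendant '[{"delta_pos":[0,0,0],"twist":[0,1,0],"grip":0},{"delta_pos":[0,0,0],"twist":[0,2,0],"grip":0},{"delta_pos":[0,0,0],"twist":[0,2.5,0],"grip":0},{"delta_pos":[0,0,0],"twist":[0,2.5,0],"grip":0},{"delta_pos":[0,0,0],"twist":[0,2.5,0],"grip":0}]' 58;python3 m.py 571.2 31.3 82 -67.8
```

```text
time_s: 18.2
ee_pos: [570.8, 30.8, 82.9]
ee_rot: [-90.1, -0.1, -95.6]
force: [-4.0, -3.6, 5.3]
gripper_width: 56.9
delta cm [-0.06  0.09  0.03] twist [  0.07 -27.82   0.08] norm 0.11
[570.83  30.76  82.9 ] [-9.005e+01 -9.000e-02 -9.562e+01] [-4.  -3.6  5.3] [-0.82  0.71  0.9 ] 18.2 56.86289385979026
```

```bash
for i in 1 2; do python3 -m pendant '[{"delta_pos":[0,0,0],"twist":[0,0,0],"grip":100},{"delta_pos":[0,0,0],"twist":[0,0,0],"grip":100},{"delta_pos":[0,0,0],"twist":[0,0,0],"grip":100},{"delta_pos":[0,0,0],"twist":[0,0,0],"grip":100},{"delta_pos":[0,0,0],"twist":[0,0,0],"grip":100}]'; done;python3 m.py 571.2 31.3 112 -73.4;  python3 -c "
from h import *
snap('wrist','i1')"
```

```text
time_s: 18.7
ee_pos: [571.5, 31.5, 82.6]
ee_rot: [-90.0, 0.0, -95.8]
force: [0.2, 0.3, 0.6]
gripper_width: 90.9
time_s: 19.2
ee_pos: [571.4, 31.3, 82.7]
ee_rot: [-90.0, 0.0, -95.8]
force: [-0.1, -0.2, 0.3]
gripper_width: 91.1
delta cm [ 0.   -2.93 -0.02] twist [-0.000e+00 -2.242e+01 -1.000e-02] norm 2.93
[571.37  31.31  82.7 ] [-9.000e+01  1.000e-02 -9.582e+01] [-0.1 -0.2  0.3] [-0.1 -0.  -0. ] 19.2 91.08083201525058
```

View pics/i1.png

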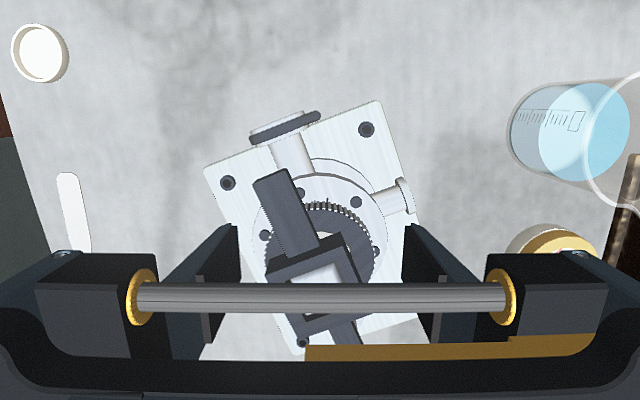

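```bash
python3 -m pendant '[{"delta_pos":[0,-2,0],"twist":[0,0,0],"grip":100},{"delta_pos":[0,-5,0],"twist":[0,-6,0],"grip":100},{"delta_pos":[0,-8,0],"twist":[0,-14,0],"grip":100},{"delta_pos":[0,-10,0],"twist":[0,-22.4,0],"grip":100},{"delta_pos":[0,-10,0],"twist":[0,-22.4,0],"grip":100}]';python3 -m pendant '[{"delta_pos":[0,0,0],"twist":[0,0,0],"grip":100},{"delta_pos":[0,0,0],"twist":[0,0,0],"grip":100},{"delta_pos":[0,0,0],"twist":[0,0,0],"grip":100},{"delta_pos":[0,0,0],"twist":[0,0,0],"grip":100},{"delta_pos":[0,0,0],"twist":[0,0,0],"grip":100}]';python3 -c "
from h import *
snap('wrist','i2');crop('i2',220,100,420,290,4,'i2z')"; python3 m.py 571.2 31.3 112 -73.4
```

```text
time_s: 19.75
ee_pos: [573.3, 31.4, 185.9]
ee_rot: [-89.6, -0.1, -73.4]
force: [-1.1, -0.6, -0.7]
gripper_width: 91.1
time_s: 20.25
ee_pos: [571.2, 31.3, 182.1]
ee_rot: [-90.1, 0.0, -73.4]
force: [-0.2, 0.3, 0.6]
gripper_width: 91.2
delta cm [-0.    7.02  0.  ] twist [ 0.04 -0.04 -0.02] norm 7.02
[571.23  31.27 182.24] [-9.004e+01  2.000e-02 -7.344e+01] [ 0.5  0.4 -0. ] [-0.05  0.02 -0.03] 20.3 91.25193974949208
```

View pics/i2z.png

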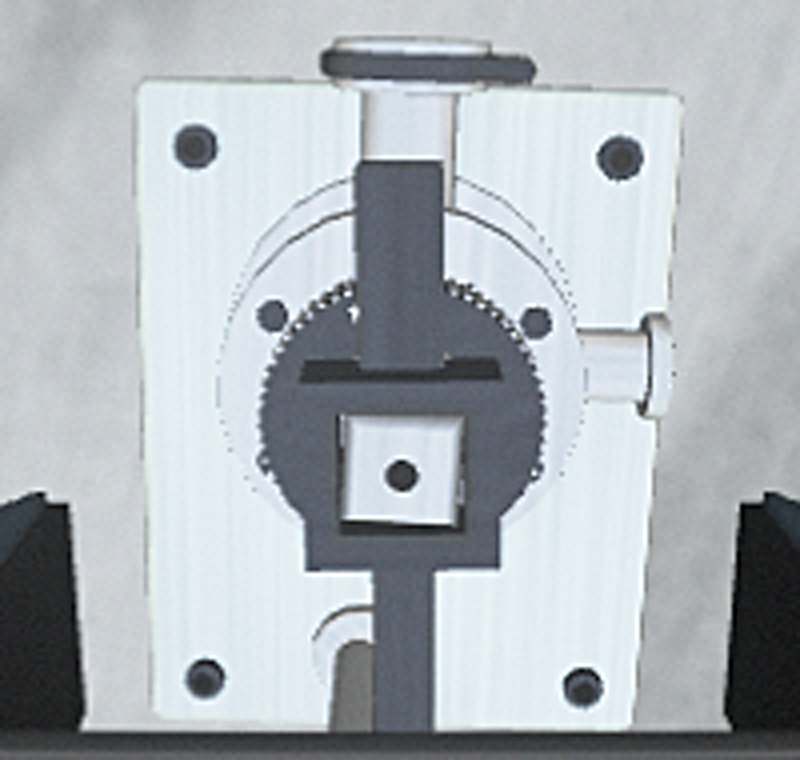

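```bash
python3 -m pendant '[{"delta_pos":[0,2,0],"twist":[0,0,0],"grip":100},{"delta_pos":[0,4,0],"twist":[0,0,0],"grip":100},{"delta_pos":[0,5.5,0],"twist":[0,0,0],"grip":100},{"delta_pos":[0,6.9,0],"twist":[0,0,0],"grip":100},{"delta_pos":[0,6.9,0],"twist":[0,0,0],"grip":70}]' 15;python3 m.py 571.2 31.3 112 -73.4;for i in 1 2; do python3 -m pendant '[{"delta_pos":[0,0,0],"twist":[0,0,0],"grip":20},{"delta_pos":[0,0,0],"twist":[0,0,0],"grip":20},{"delta_pos":[0,0,0],"twist":[0,0,0],"grip":20},{"delta_pos":[0,0,0],"twist":[0,0,0],"grip":20},{"delta_pos":[0,0,0],"twist":[0,0,0],"grip":20}]' 15; done;python3 m.py 571.2 31.3 112 -73.4
```

```text
time_s: 20.8
ee_pos: [569.9, 31.3, 111.7]
ee_rot: [-90.2, 0.1, -73.4]
force: [-1.7, -0.7, 0.6]
gripper_width: 85.7
delta cm [ 0.03 -0.03  0.12] twist [ 0.25 -0.03 -0.07] norm 0.13
[569.91  31.25 111.74] [-9.025e+01  7.000e-02 -7.343e+01] [-1.7 -0.7  0.6] [-0.06  0.   -0.02] 20.8 85.73712546829152
time_s: 21.3
ee_pos: [571.6, 31.3, 114.1]
ee_rot: [-90.0, -0.0, -73.4]
force: [0.2, 0.5, 0.3]
gripper_width: 45.9
time_s: 21.8
ee_pos: [570.8, 31.1, 113.8]
ee_rot: [-90.1, 0.0, -73.4]
force: [-3.2, -0.5, 3.9]
gripper_width: 35.8
delta cm [-0.    0.18  0.05] twist [ 0.07 -0.   -0.  ] norm 0.19
[570.76  31.14 113.8 ] [-90.07   0.   -73.4 ] [-3.2 -0.5  3.9] [-0.26  0.75  0.27] 21.8 35.81446451981205
```

```bash
python3 -m pendant '[{"delta_pos":[0,0,-0.04],"twist":[0,-0.2,0],"grip":20},{"delta_pos":[0,0,-0.04],"twist":[0,-0.2,0],"grip":20},{"delta_pos":[0,0,-0.04],"twist":[0,-0.2,0],"grip":20},{"delta_pos":[0,0,-0.04],"twist":[0,-0.2,0],"grip":20},{"delta_pos":[0,0,-0.04],"twist":[0,-0.2,0],"grip":20}]' 25;python3 m.py 571.2 31.3 112 -73.4
```

```text
time_s: 22.3
ee_pos: [570.8, 31.1, 113.8]
ee_rot: [-90.0, 0.0, -73.2]
force: [-4.6, -0.9, 5.2]
gripper_width: 35.7
delta cm [-0.    0.18  0.05] twist [ 0.02  0.17 -0.01] norm 0.19
[570.77  31.13 113.83] [-9.002e+01  1.000e-02 -7.323e+01] [-4.6 -0.9  5.2] [-0.34  0.87  0.04] 22.3 35.666663845597135
```

```bash
python3 -m pendant '[{"delta_pos":[0,-0.4,0],"twist":[0,0,0],"grip":20},{"delta_pos":[0,-0.9,0],"twist":[0,0,0],"grip":20},{"delta_pos":[0,-1.5,0],"twist":[0,0,0],"grip":20},{"delta_pos":[0,-2.2,0],"twist":[0,0,0],"grip":20},{"delta_pos":[0,-3,0],"twist":[0,0,0],"grip":20}]' 30;python3 m.py 571.2 31.3 112 -73.4;python3 -m pendant '[{"delta_pos":[0,-1,0],"twist":[0,0,0],"grip":20},{"delta_pos":[0,-2,0],"twist":[0,0,0],"grip":20},{"delta_pos":[0,-3,0],"twist":[0,0,0],"grip":20},{"delta_pos":[0,-3,0],"twist":[0,0,0],"grip":20},{"delta_pos":[0,-3,0],"twist":[0,0,0],"grip":20}]';python3 -c "
from h import *
snap('wrist','j1');crop('j1',220,100,420,290,4,'j1z')"; python3 m.py 529.4 -188.4 180 -5.3
```

```text
time_s: 22.8
ee_pos: [571.6, 31.4, 144.8]
ee_rot: [-89.9, -0.0, -73.2]
force: [0.4, 0.5, -1.6]
gripper_width: 35.5
delta cm [-0.01  3.28 -0.05] twist [-0.1   0.17  0.  ] norm 3.28
[571.63  31.38 144.81] [-89.9   -0.   -73.23] [ 0.4  0.5 -1.6] [-0.05  0.01  0.02] 22.8 35.50500821089105
time_s: 23.3
ee_pos: [571.0, 31.2, 174.0]
ee_rot: [-90.0, -0.0, -73.2]
force: [-0.7, 0.7, -1.2]
gripper_width: 36.0
delta cm [ 19.83  -0.65 -10.3 ] twist [ 2.000e-02 -6.791e+01 -3.000e-02] norm 22.35
[570.73  31.19 173.51] [-9.003e+01  1.000e-02 -7.321e+01] [-0.3 -0.3 -1.9] [-0.04  0.04 -0.04] 23.35 35.79687092318651
```

View pics/j1z.png

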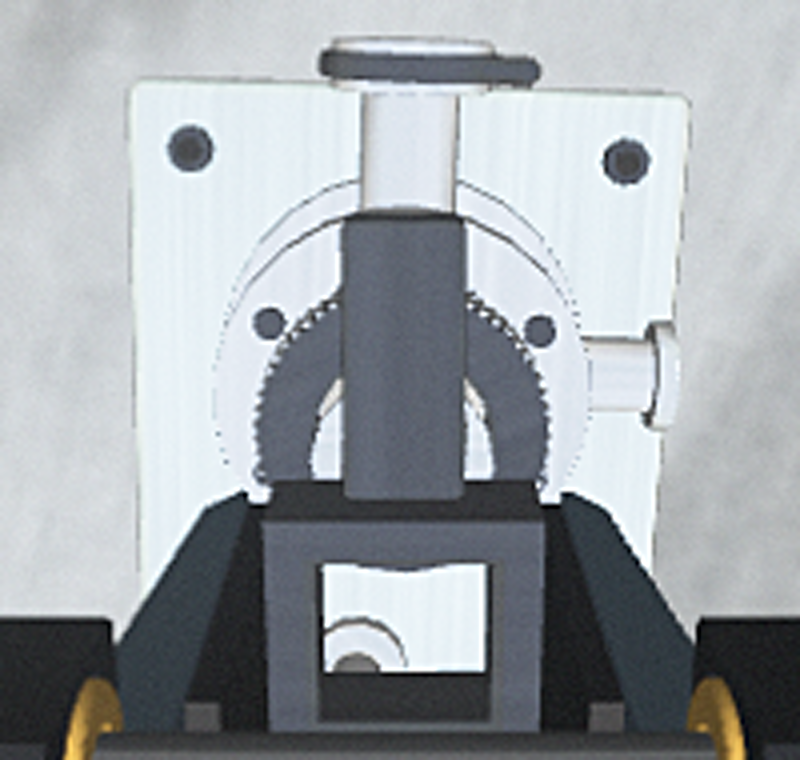

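```bash
python3 -m pendant '[{"delta_pos":[4,0,-2],"twist":[0,-8,0],"grip":20},{"delta_pos":[8,0,-4],"twist":[0,-16,0],"grip":20},{"delta_pos":[12,0,-6],"twist":[0,-24,0],"grip":20},{"delta_pos":[16,0,-8],"twist":[0,-32,0],"grip":20},{"delta_pos":[19.5,0,-9.5],"twist":[0,-40,0],"grip":20}]'; python3 m.py 535 -185 130 -5.2
```

```text
time_s: 23.85
ee_pos: [535.1, -184.8, 173.0]
ee_rot: [-90.0, 0.1, -32.9]
force: [0.6, 0.5, -2.1]
gripper_width: 35.9
delta cm [ 0.01  4.3  -0.02] twist [ 1.000e-02 -2.772e+01 -9.000e-02] norm 4.3
[ 535.09 -184.83  173.02] [-9.003e+01  9.000e-02 -3.292e+01] [ 0.6  0.5 -2.1] [-0.   -0.04  0.04] 23.85 35.86801839108941
```

```bash
python3 -m pendant '[{"delta_pos":[0,1,0],"twist":[0,-8,0],"grip":20},{"delta_pos":[0,3,0],"twist":[0,-16,0],"grip":20},{"delta_pos":[0,6,0],"twist":[0,-24,0],"grip":20},{"delta_pos":[0,9,0],"twist":[0,-28,0],"grip":20},{"delta_pos":[0,12,0],"twist":[0,-28,0],"grip":20}]';python3 -m pendant '[{"delta_pos":[0,0.5,0],"twist":[0,0,0],"grip":20},{"delta_pos":[0,0.5,0],"twist":[0,0,0],"grip":20},{"delta_pos":[0,0.5,0],"twist":[0,0,0],"grip":20},{"delta_pos":[0,0.5,0],"twist":[0,0,0],"grip":20},{"delta_pos":[0,0.5,0],"twist":[0,0,0],"grip":20}]'; python3 -c "
from h import *
snap('wrist','k1')"; python3 m.py 535 -185 9.5 -5.2
```

```text
time_s: 24.35
ee_pos: [535.9, -182.9, 52.1]
ee_rot: [-90.0, 0.0, -5.2]
force: [-0.2, -0.3, -3.4]
gripper_width: 36.2
time_s: 24.85
ee_pos: [537.2, -183.2, 50.0]
ee_rot: [-90.0, -0.1, -5.2]
force: [1.1, -0.6, -1.8]
gripper_width: 35.7
delta cm [-0.19  4.03 -0.2 ] twist [ 0.03 -0.02  0.12] norm 4.04
[ 536.97 -183.13   49.82] [-90.03  -0.12  -5.22] [ 0.1 -0.2 -2.2] [ 0.03  0.07 -0.02] 24.9 36.01877688650537
```

View pics/k1.png

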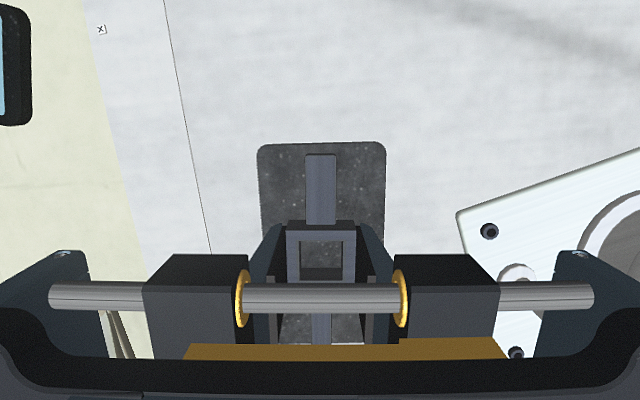

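Well over the pad. I'll lower it the last 40 mm slowly.

```bash
python3 -m pendant '[{"delta_pos":[0,1.5,0],"twist":[0,0,0],"grip":20},{"delta_pos":[0,2.8,0],"twist":[0,0,0],"grip":20},{"delta_pos":[0,3.5,0],"twist":[0,0,0],"grip":20},{"delta_pos":[0,3.9,0],"twist":[0,0,0],"grip":20},{"delta_pos":[0,3.9,0],"twist":[0,0,0],"grip":20}]';python3 -m pendant '[{"delta_pos":[0,0.05,0],"twist":[0,0,0],"grip":20},{"delta_pos":[0,0.1,0],"twist":[0,0,0],"grip":20},{"delta_pos":[0,0.1,0],"twist":[0,0,0],"grip":20},{"delta_pos":[0,0.1,0],"twist":[0,0,0],"grip":20},{"delta_pos":[0,0.1,0],"twist":[0,0,0],"grip":20}]'; python3 m.py 535 -185 9 -5.2
```

```text
time_s: 25.4
ee_pos: [536.3, -182.9, 9.5]
ee_rot: [-90.0, 0.0, -5.2]
force: [-0.4, 0.2, -1.1]
gripper_width: 35.8
time_s: 25.9
ee_pos: [536.6, -183.0, 8.9]
ee_rot: [-90.0, -0.0, -5.2]
force: [0.7, 0.3, -1.6]
gripper_width: 35.7
delta cm [-0.14 -0.01 -0.21] twist [ 0.   -0.02  0.04] norm 0.25
[ 536.59 -183.02    8.88] [-9.00e+01 -4.00e-02 -5.22e+00] [ 0.7  0.3 -1.6] [-0.02 -0.11  0.04] 25.9 35.73003083048426
```

```bash
python3 -m pendant '[{"delta_pos":[0,0.03,0],"twist":[0,0,0],"grip":20},{"delta_pos":[0,0.06,0],"twist":[0,0,0],"grip":20},{"delta_pos":[0,0.09,0],"twist":[0,0,0],"grip":20},{"delta_pos":[0,0.12,0],"twist":[0,0,0],"grip":20},{"delta_pos":[0,0.12,0],"twist":[0,0,0],"grip":20}]'; python3 m.py 535 -185 9 -5.2; for i in 1 2; do python3 -m pendant '[{"delta_pos":[0,0,0],"twist":[0,0,0],"grip":60},{"delta_pos":[0,0,0],"twist":[0,0,0],"grip":80},{"delta_pos":[0,0,0],"twist":[0,0,0],"grip":100},{"delta_pos":[0,0,0],"twist":[0,0,0],"grip":100},{"delta_pos":[0,0,0],"twist":[0,0,0],"grip":100}]'; done; python3 m.py 535 -185 9 -5.2
```

```text
time_s: 26.4
ee_pos: [536.6, -183.0, 8.7]
ee_rot: [-90.0, -0.1, -5.2]
force: [-1.5, -0.0, 7.3]
gripper_width: 35.9
delta cm [-0.14 -0.03 -0.21] twist [ 0.01 -0.02  0.05] norm 0.25
[ 536.57 -183.05    8.72] [-9.001e+01 -5.000e-02 -5.220e+00] [-1.5 -0.   7.3] [ 0.11  0.29 -0.03] 26.4 35.90326535757446
time_s: 26.9
ee_pos: [536.3, -182.9, 7.3]
ee_rot: [-90.0, 0.0, -5.2]
force: [-0.2, -0.8, -0.0]
gripper_width: 72.7
time_s: 27.4
ee_pos: [536.3, -182.9, 7.5]
ee_rot: [-90.0, -0.0, -5.2]
force: [0.6, -0.5, 0.1]
gripper_width: 90.8
delta cm [-0.12 -0.15 -0.22] twist [-0.01 -0.02  0.  ] norm 0.29
[ 536.35 -182.92    7.49] [-89.99  -0.    -5.22] [ 0.6 -0.5  0.1] [ 0.04 -0.04  0.04] 27.4 90.79207083802218
```

```bash
python3 -m pendant '[{"delta_pos":[0,-2,0],"twist":[0,0,0],"grip":100},{"delta_pos":[0,-6,0],"twist":[0,0,0],"grip":100},{"delta_pos":[0,-10,0],"twist":[0,0,0],"grip":100},{"delta_pos":[0,-14,0],"twist":[0,0,0],"grip":100},{"delta_pos":[0,-17,0],"twist":[0,0,0],"grip":100}]';python3 -m pendant '[{"delta_pos":[0,0,0],"twist":[0,0,0],"grip":100},{"delta_pos":[0,0,0],"twist":[0,0,0],"grip":100},{"delta_pos":[0,0,0],"twist":[0,0,0],"grip":100},{"delta_pos":[0,0,0],"twist":[0,0,0],"grip":100},{"delta_pos":[0,0,0],"twist":[0,0,0],"grip":100}]'; python3 -c "
from h import *
snap('wrist','l1')";python3 m.py 571 31 280 -44.6
```

```text
time_s: 27.9
ee_pos: [536.9, -183.2, 180.3]
ee_rot: [-90.0, -0.2, -5.2]
force: [-0.1, -0.1, 0.2]
gripper_width: 91.5
time_s: 28.4
ee_pos: [535.8, -182.7, 176.2]
ee_rot: [-90.0, 0.1, -5.2]
force: [-0.2, 0.3, 0.4]
gripper_width: 91.2
delta cm [  1.53 -10.35  21.62] twist [ 0.   39.38 -0.12] norm 24.01
[ 535.91 -182.79  176.41] [-89.96   0.11  -5.22] [0.1 0.8 0.1] [ 0.    0.03 -0.01] 28.45 91.12869074456472
```

View pics/l1.png

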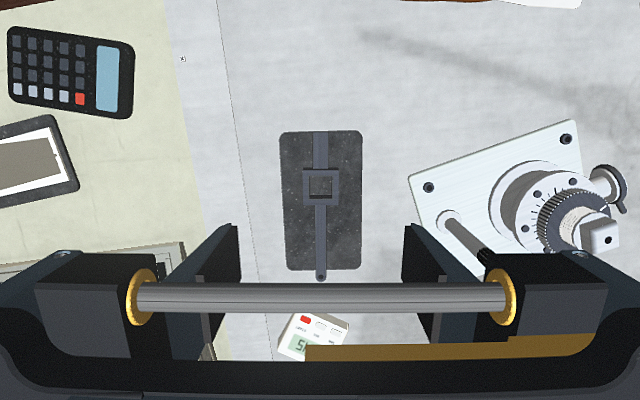

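```bash
python3 -m pendant '[{"delta_pos":[0,-3,4],"twist":[0,8,0],"grip":100},{"delta_pos":[0.2,-5,8.5],"twist":[0,16,0],"grip":100},{"delta_pos":[0.5,-7,13],"twist":[0,24,0],"grip":100},{"delta_pos":[1,-8,17.5],"twist":[0,32,0],"grip":100},{"delta_pos":[1.5,-8.5,21.5],"twist":[0,39.4,0],"grip":100}]';python3 -m pendant '[{"delta_pos":[0,0,0],"twist":[0,0,0],"grip":100},{"delta_pos":[0,0,0],"twist":[0,0,0],"grip":100},{"delta_pos":[0,0,0],"twist":[0,0,0],"grip":100},{"delta_pos":[0,0,0],"twist":[0,0,0],"grip":100},{"delta_pos":[0,0,0],"twist":[0,0,0],"grip":100}]'; python3 -c "
from h import *
snap('wrist','l2')
c=load('pics/l2.npz');u,v=map(int,proj(c,[571.5,31.7,125]));print(u,v)
crop('l2',u-37,v-40,u+38,v+35,8,'l2y')";python3 m.py 571 31 280 -44.6
```

```text
time_s: 28.95
ee_pos: [571.3, 31.8, 263.6]
ee_rot: [-89.9, -0.1, -44.9]
force: [-0.2, -0.8, 1.2]
gripper_width: 91.1
time_s: 29.45
ee_pos: [570.6, 28.6, 262.3]
ee_rot: [-90.0, 0.0, -44.7]
force: [-0.3, 0.2, 0.1]
gripper_width: 91.3
322 188
delta cm [-0.14 -1.76  0.18] twist [ 0.01 -0.1  -0.01] norm 1.78
[570.69  28.74 262.39] [-9.001e+01  1.000e-02 -4.470e+01] [-0.2  0.2 -0.7] [-0.01 -0.02 -0.04] 29.5 91.21808600988285
```

View pics/l2y.png

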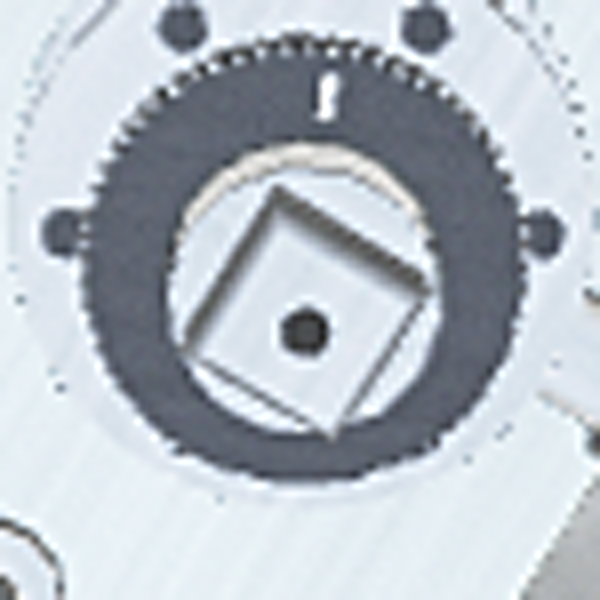

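```bash
python3 - <<'E'
from h import *
c=load("pics/l2.npz");a=load("pics/c2.npz")
q=lambda x,y,z:onz(c,322-37+x/8,188-40+y/8,z)
C=[q(*p,118) for p in((278,187),(428,292),(333,435),(185,345))]
for i in range(4):
    d=C[(i+1)%4]-C[i];an=np.degrees(np.arctan2(d[1],d[0]));print(np.hypot(*d[:2]),(an+73)%90-73+0, )
n=q(327,97,95);n0=onz(a,290+122/8,130+202/8,95);H=np.array([571.5,31.7,95])
A=lambda v:np.degrees(np.arctan2(v[1],v[0]));print("notch",A(n0-H),A(n-H))
k=load("pics/l1.npz")
from key import hub
m,f,h,hc,xs,ys,K=hub(k,21,(275,110,375,285));print("key",onz(k,*hc,21),[bydepth(k,x,y,k['d'][y,x])[2] for x,y in((308,188),(336,188),(320,172),(320,260))])
P=np.array([560.3,-182.2]);print(np.hypot(*(onz(k,*hc,21)[:2]-P)))
E
```

```text
22.309805629021557 9.82730225335898
21.388441868099022 12.922116712858667
21.416682886269502 12.955216651433489
22.62166144312211 15.102328299726253
notch -157.93930255099494 126.90152357618281
key [ 538.57098592 -182.0568858    21.        ] [np.float64(22.089736271680295), np.float64(21.50308885390882), np.float64(22.56611641213999), np.float64(13.608763493960396)]
21.729485374223835
```

```bash
python3 -m pendant '[{"delta_pos":[0,1,0],"twist":[0,8,0],"grip":100},{"delta_pos":[0,2,0],"twist":[0,16,0],"grip":100},{"delta_pos":[0,3,0],"twist":[0,24,0],"grip":100},{"delta_pos":[0,4,0],"twist":[0,31,0],"grip":100},{"delta_pos":[0,5,0],"twist":[0,31,0],"grip":100}]';python3 -m pendant '[{"delta_pos":[2,0.5,0],"twist":[0,0,0],"grip":100},{"delta_pos":[2,0.5,0],"twist":[0,0,0],"grip":100},{"delta_pos":[2,0.5,0],"twist":[0,0,0],"grip":100},{"delta_pos":[2,0.5,0],"twist":[0,0,0],"grip":100},{"delta_pos":[2,0.5,0],"twist":[0,0,0],"grip":100}]'; python3 -c "
from h import *
snap('wrist','l3')
c=load('pics/l3.npz');u,v=map(int,proj(c,[571.5,31.7,125]));print(u,v)
crop('l3',u-30,v-30,u+30,v+30,10,'l3y')";python3 m.py 571 31 280 -44.6
```

```text
time_s: 30.0
ee_pos: [570.8, 29.2, 212.1]
ee_rot: [-90.0, 0.0, -75.6]
force: [-0.5, -0.0, 0.2]
gripper_width: 91.2
time_s: 30.5
ee_pos: [575.9, 10.9, 207.9]
ee_rot: [-90.0, 0.0, -75.6]
force: [0.0, 0.2, 0.5]
gripper_width: 91.3
320 181
delta cm [-2.07 -7.21  0.04] twist [-4.000e-02 -3.097e+01  1.000e-02] norm 7.51
[575.84  10.84 207.87] [-89.96   0.   -75.57] [ 0.5 -0.1 -0.2] [-0.15  0.04 -0.02] 30.55 91.10089491170085
```

View pics/l3y.png

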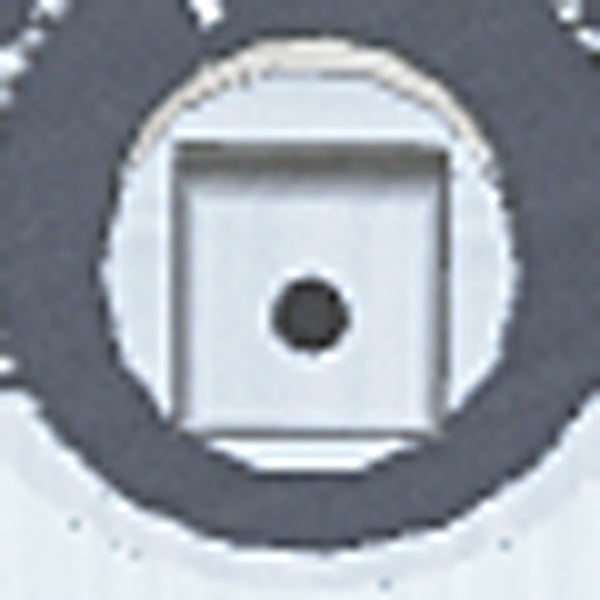

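View pics/l3.png

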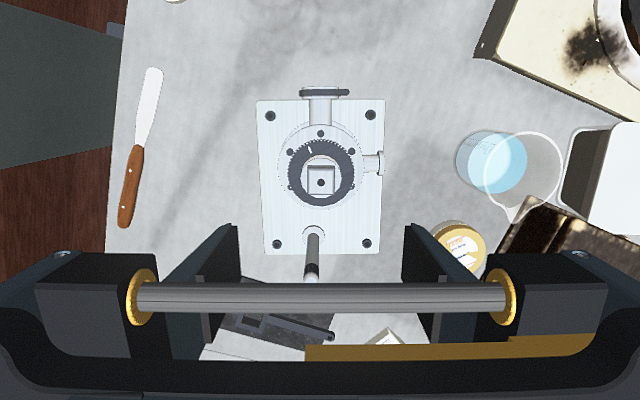

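```bash
python3 -c "
from workcell import job
print(job.job_done())"
```

```text
the job is handed in; nothing more can be done
None
```

The whole sequence ran and I handed the job in at about 30.6 s of the 72 s. I was given no verdict.

- **Key fitted and swung:** The key seated fully on the square head. I swung it clockwise until it met the stop pillar at about 0.63 N m, roughly 7 N at the pillar (limit 20 N).
- **Lock ring:** I turned it clockwise with the key holding the barrel. Torque rose steadily as the washer nipped, and I stopped at 0.90 N m, about 0.14–0.22 rad of nip.
- **Key returned:** It lifted off cleanly. The last picture shows it flat on the pad, with the hole about 22 mm from the pad's centre (limit 60 mm).

**Barrel check:** The final close view puts the head at about -76.4° in the world frame. That is 0.02–0.05 rad past the set position, depending on the reference used. An earlier, coarser view gave -77.3°, about 0.07 rad at worst. Both are within the 0.1 rad limit.

**Disagreements:**
- The ring's mark moved about 9° less than the gripper turned. I put this down to some slip and the ring easing back.
- The nip left after letting go was not measured directly. I judged it from the torque.
- Wrist camera and finger positions disagreed by 1–2 mm when fitting the key. The chamfer and small corrections made from the force readings took this up.

I did not re-measure the other objects, but nothing I saw suggested the arm had touched them.

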